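# Load a pocketed wash basket with overhauled aircraft parts

## Robot

A 7-joint arm with a two-finger parallel gripper is mounted at the origin on the work surface. World frame = base frame: x ahead of the robot, y to its left, z up, the work surface at z = 0. Lengths are in mm, angles in rad, forces in N, time in s.
With the tool pointing down it reaches from about 425 to 875 mm from the base axis. Payload 9.9 kg.
Tool frame: the origin (TCP) lies at the very end of the fingers, on their centre line; the grasp point (between the pads) lies 19 mm behind it (r.pinch_z is the distance from the TCP to the grasp point, in mm); x points along the fingers, z is the direction in which the jaws open and shut, and the axes are right-handed (so a half turn about x gives the same grasp; the last joint's range is limited). The gripper opens to 85 mm and grips with 20 to 120 N. Pads are 22 mm wide; open, the fingers measure 114 mm over their backs; the gripper's body (76 mm by 85 mm) begins 54 mm behind the grasp point. The pads swing forward as they close: fully open they stand 13 mm farther back than shut.
Start: joints at [1.055, 0.576, 0.025, 1.437, -0.015, 1.129, -0.057], TCP at [282.496, -613.045, 191.589] pointing down, gripper open.
Joint ranges: [-2.76, 2.76], [-0.34, 2.15], [-1.52, 1.57], [0.19, 2.46], [-1.09, 4.23], [0.17, 1.99], [-2.82, 2.82]. Speed limits (rad/s): [2.22, 2.22, 3.01, 3.01, 3.14, 3.14, 3.14].

## Interface

Orientations are given as a unit quaternion [w, x, y, z].
In Python, from workcell import r, snapshot gives the robot as it stands.
- The arm moves only by the shell command python3 -m inch 'ROWS'. ROWS is JSON, a list that holds one entry, the list of rows, each a list of 5 numbers: the shift along the world's x, y, z in m, then the turn about the world's z in rad, then the opening, from 0 (shut) to 1 (fully open). A call has 1 to 5 rows; each row shifts and turns the pose as measured when the row begins; what a row does not reach is not made up. A row lasts 1/8 s, in which the tool goes at most 62.5 mm and 10.7 degrees, less where a joint would pass 70% of its speed; a pose out of reach is approached as far as the arm can. A call with a gripper value outside its range is refused whole. The fingers move at their own pace and stop on an object; the grip force is fixed at half the most. Time passes only in rows, so rows that do not move let the fingers close. It gives the time, the measured TCP pose, the force and the opening at its end, in the units of the state.
- r.state(): the state, without advancing time (a new reading comes with each control period).
- snapshot(name): name is "scene" or "top" or "wrist"; returns a dict with "color" (400x640x3 uint8, blue, green, red), "vfov" (degrees; the focal length in pixels is half the picture's height over the tangent of half this angle, whatever the lens; pixels are square), "cx", "cy" (the principal point, pixels), "k1" (the pictures are not rectified: a ray, as slopes to the right and down, at radius r is drawn at 1 + k1 r^2 times it, then the intrinsics apply), "R" (3x3) and "t" (3): a world point X has camera coordinates R X + t; the wrist camera has in their place "hand_eye" (4x4, takes a point from camera to tool coordinates, whose origin is the TCP and whose axes are the tool frame's). Camera axes: x right, y down, z forward; pixel columns grow to the right and rows downward; lengths in mm; the calibration is good to about 2 mm. A picture is of the moment at which its call begins: read the wrist's pose just before it. There is no depth.
- r.close_job(): hands the job in, once; it reports no verdict.
The state is a dict: "time": time; "qpos": joint angles; "dq": joint speeds; "joint_torque": joint torques, N m; "tcp_pos": TCP position; "orientation": TCP orientation; "ft_force": force on the tool from outside, world axes, zero at the start; "torque": the same for the moment, N m; "width": finger opening in mm.
Only numpy, scipy, OpenCV 4.12 (cv2) and the standard library are available. Lean on these libraries where they do the work, as an engineer would, in place of code of your own. Each camera call takes 0.05 s, during which the arm holds its last target. There are 200 camera calls.

## Task

Load the blue wash basket for the parts washer: put the aluminium hinge bracket and the green valve body from the carton flat on their bases, each fully down in the pocket that fits it, and stand the aluminium cover plate from the yellow easel upright on its long edge, fully down in the narrow slot. Set the parts in without letting them fall, and do not disturb the dark sleeve already standing in the basket or the bottle and jar on the bench.

Things in the scene. Friction and masses are not known exactly. Their poses are not given: they have to be found in the camera images.
- basket: fixed blue plastic wash basket, 160 (x) by 148 (y) by 36 high; origin at the centre of its underside. Floor 6 thick, walls 5 thick, all ending 30 above the inner floor. From -x to +x: narrow slot, bracket pocket, then a row with the valve pocket (-y part) and a small pocket with the dark sleeve (+y end). Stands left, middle or right, turned up to 0.3 rad.
- slot (a point): centre of the inner floor of the narrow slot: 14 wide along basket x, 138 long along basket y, 30 deep; for the cover plate. Axes as the basket's.
- bracket_pocket (a point): centre of the inner floor of the bracket pocket: 58 along basket x, 128 along basket y, 30 deep. Axes as the basket's. The slot's centre line is 41 away at -x, the valve pocket's 68 away at +x.
- valve_pocket (a point): centre of the inner floor of the valve pocket: 68 along basket x, 97 along basket y, 30 deep. Axes as the basket's. The sleeve stands 74 away at +y.
- carton: fixed open cardboard carton, 200 (x) by 220 (y) by 55 high, walls and floor 4 thick; origin at the centre of its underside. Holds the bracket and the valve body, side by side in carton y, in either order.
- easel: fixed low stand, dark base 130 by 130 by 10, yellow prongs; origin at the centre of its underside. The plate leans on it 25 degrees from upright, top edge towards easel +x (away from the robot). A ledge carries its lower edge 32 above the bench; two prongs 14 wide at easel y -48 and +48 carry its underside up to 68 along the plate; between them it is free.
- bracket: loose aluminium hinge bracket of inverted T shape, 0.25 kg: base flange 120 (x) by 50 (y) by 10, upright web 90 (x) by 14 (y) on its middle, top of the web at 64. Origin at the centre of its underside, z up. Grip the web.
- valve: loose valve body, 0.35 kg: green block 90 (x) by 60 (y) by 34 with a square steel boss 26 by 26 on its middle, top of the boss at 66. Origin at the centre of its underside, z up. Grip the boss.
- plate: loose flat aluminium cover plate, 0.24 kg, 9 thick (its x), 130 long (its y), 85 high (its z). Origin at the middle of its lower long edge, z towards the upper long edge. It starts leaning on the easel.
- sleeve: loose dark steel cylinder, 30 diameter, 95 high, standing in the basket's small pocket (38 by 68); origin at the centre of its underside. Leave it standing there.
- bottle: loose white bottle, 64 diameter, 190 high, standing on the bench; origin at the centre of its underside. Leave it.
- jar: loose grey jar, 64 diameter, 80 high, standing on the bench; origin at the centre of its underside. Leave it.
Mind the look-alikes: they are no part of the job. Leave any purple look-alike of the valve alone.

How it is judged:
By the outcome, as a careful person would: the job done as asked, in the order asked, and still so for the second after the job is handed in, with the robot touching nothing.
It also fails if it takes over 72 s, if anything falls off the work surface, if the arm or the gripper's body presses on something with over 40 N, if the wrist force passes 120 N, or if a joint passes its speed limit or range.

## Working session

There is one attempt and no reset: what is moved stays moved. The work goes in short steps, Python scripts to look and compute and a shell command to move; the robot and the scene stay as the last step left them, time stands still between calls to the robot, and variables do not carry over. Pictures are saved under pics/ and viewed, about 8 in all and at most 12, crops included, and the job is handed in when it is done.

```bash
ls; mkdir -p pics
python3 - <<'E'
from workcell import r, snapshot
import cv2, json, pickle
s=r.state();print(s)
for n in ("scene","top","wrist"):
    d=snapshot(n);cv2.imwrite(f"pics/{n}0.png",d["color"]);pickle.dump((d,s),open(f"{n}0.pkl","wb"))
    print(n,{k:v for k,v in d.items() if k!="color"})
E
```

```text
pics
{'time': 0.0, 'qpos': array([ 1.05519403,  0.57651647,  0.02483626,  1.43789914, -0.01500776,
        1.12898269, -0.05649986]), 'dq': array([-0.00039735,  0.00045219, -0.00143679, -0.00077237, -0.00064504,
        0.00062817,  0.00033044]), 'joint_torque': array([-8.86802013e-06, -7.65778828e+01,  2.25023076e+00, -2.85979879e+01,
        1.52042520e-02,  1.23927748e-02,  3.72682860e-05]), 'tcp_pos': array([ 282.29065212, -612.57906203,  190.75616464]), 'orientation': array([ 0.59501657,  0.38155374,  0.59600886, -0.38097961]), 'ft_force': array([-0.37494097, -0.31298059,  0.29094946]), 'torque': array([-0.03192658, -0.00026683,  0.03219859]), 'width': 85.7737698198514}
scene {'vfov': 42.26285906462564, 'cx': 320.3535486840653, 'cy': 201.06985088891128, 'k1': -0.07200718484600106, 'R': array([[-0.30362597,  0.95265105, -0.01634761],
       [ 0.53798114,  0.15725235, -0.8281594 ],
       [-0.78637622, -0.26024541, -0.5602542 ]]), 't': array([ 174.22828586, -277.43817855, 1941.52136162])}
top {'vfov': 48.19251681417315, 'cx': 321.30751906514246, 'cy': 201.39414103087037, 'k1': -0.033602565368830606, 'R': array([[ 7.42890498e-04, -9.99877730e-01, -1.56196671e-02],
       [-9.88651663e-01,  1.61208416e-03, -1.50217476e-01],
       [ 1.50224289e-01,  1.55540050e-02, -9.88529583e-01]]), 't': array([ 25.81746757, 571.30184659, 992.45344006])}
wrist {'vfov': 63.76166121450866, 'cx': 318.08092423788105, 'cy': 204.922641842243, 'k1': -0.005399475457793239, 'hand_eye': array([[-8.91198300e-05, -3.17483181e-01,  9.48263899e-01,
        -1.82702567e+02],
       [-2.77231666e-04, -9.48263858e-01, -3.17483194e-01,
         8.04585921e+01],
       [ 9.99999958e-01, -2.91182829e-04, -3.50727746e-06,
        -9.50026162e-01],
       [ 0.00000000e+00,  0.00000000e+00,  0.00000000e+00,
         1.00000000e+00]])}
```

Run:
```python
import cv2,numpy as np
a=cv2.imread("pics/top0.png");cv2.imwrite("pics/top0b.png",cv2.resize(a,(800,500),interpolation=cv2.INTER_CUBIC))
a=cv2.imread("pics/scene0.png");cv2.imwrite("pics/scene0b.png",cv2.resize(a,(800,500),interpolation=cv2.INTER_CUBIC))
```

```text
(no output)
```

View pics/top0b.png

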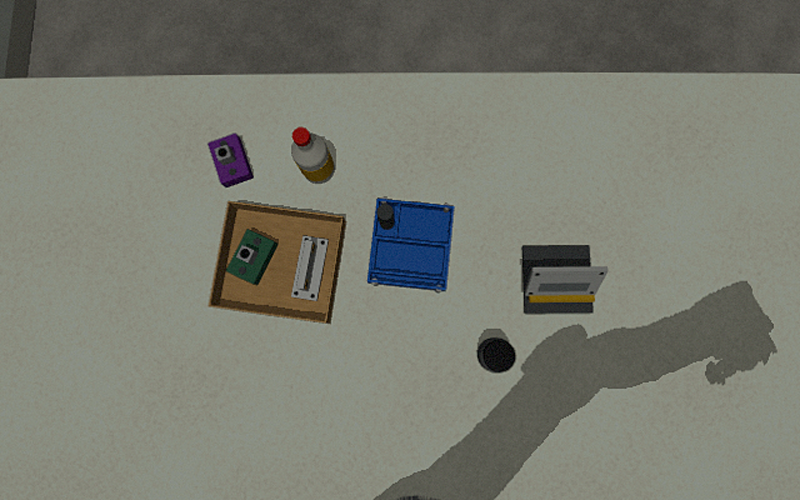

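View pics/scene0b.png

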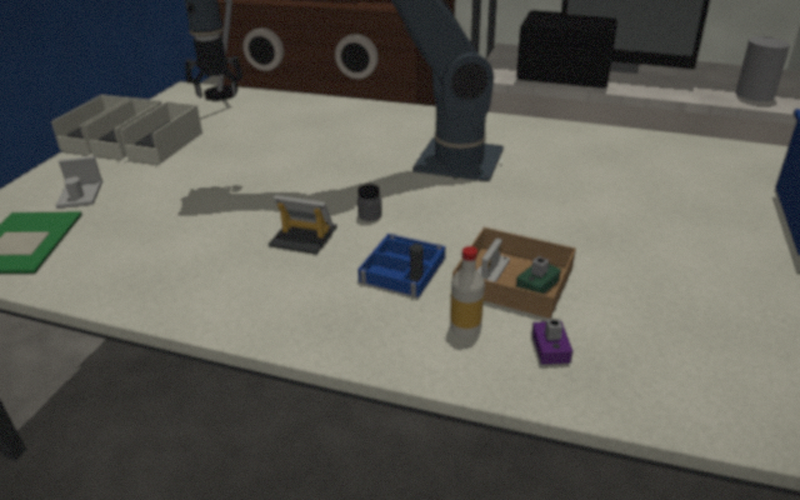

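The top view shows the valve (246,253) and the bracket (310,268) in the carton. The basket is in the middle around (412,245), the easel and plate around (560,280), the jar at (495,355) and the bottle at (315,160). The purple look-alike is at (230,160). Next I'll get rough poses.

```bash
cat > h.py <<'E'
import numpy as np,cv2,pickle
from scipy.spatial.transform import Rotation as Ro
def cam(d,s):
    f=200/np.tan(np.radians(d["vfov"]/2)); K=np.array([[f,0,d["cx"]],[0,f,d["cy"]],[0,0,1]]); D=np.array([d["k1"],0,0,0.])
    if "R" in d: R,t=np.array(d["R"]),np.array(d["t"])
    else:
        w,x,y,z=s["orientation"]; T=np.eye(4); T[:3,:3]=Ro.from_quat([x,y,z,w]).as_matrix(); T[:3,3]=s["tcp_pos"]
        M=np.linalg.inv(T@np.array(d["hand_eye"])); R,t=M[:3,:3],M[:3,3]
    return K,D,R,t
def pt(c,uv,z):
    K,D,R,t=c; n=cv2.undistortPoints(np.array([[uv]],float),K,D)[0,0]
    v=R.T@np.array([n[0],n[1],1]); o=-R.T@t; return o+v*(z-o[2])/v[2]
def proj(c,X):
    K,D,R,t=c; return cv2.projectPoints(np.array(X,float).reshape(-1,3),cv2.Rodrigues(R)[0],t,K,D)[0][:,0]
def load(n): d,s=pickle.load(open(n+".pkl","rb")); return d,s,cam(d,s)
def snap(n,name):
    from workcell import r,snapshot
    s=r.state(); d=snapshot(n); pickle.dump((d,s),open(name+".pkl","wb")); return d,s,cam(d,s)
E
python3 - <<'E'
from h import *
np.set_printoptions(precision=1,suppress=True)
_,s,c=load("top0")
for n,z,p in [("basket",36,[(377,198),(454,206),(445,290),(369,283)]),("carton",55,[(228,202),(346,214),(330,322),(210,306)]),("easelbase",10,[(522,246),(589,246),(592,312),(524,314)]),
 ("bracket",14,[(301,236),(328,238),(316,300),(292,298)]),("valveboss",70,[(246,253)]),("plate top",109,[(530,267),(606,267)]),("bottle",190,[(301,137)]),("jar",80,[(495,355)]),("sleeve",101,[(385,209)])]:
    q=np.array([pt(c,(u/1.25,v/1.25),z)[:2] for u,v in p]); print(n,q.tolist() and q.round(0).tolist(),"mean",q.mean(0))
w,x,y,z=s["orientation"];print(Ro.from_quat([x,y,z,w]).as_matrix())
E
```

```text
basket [[676.0, 72.0], [660.0, -73.0], [501.0, -54.0], [514.0, 86.0]] mean [587.5   7.8]
carton [[664.0, 351.0], [641.0, 129.0], [442.0, 154.0], [470.0, 375.0]] mean [554.1 252.1]
easelbase [[587.0, -204.0], [587.0, -332.0], [461.0, -332.0], [458.0, -204.0]] mean [ 523.2 -268.2]
bracket [[607.0, 219.0], [603.0, 167.0], [484.0, 188.0], [488.0, 233.0]] mean [545.2 202. ]
valveboss [[565.0, 308.0]] mean [565.4 308. ]
plate top [[534.0, -197.0], [534.0, -328.0]] mean [ 534.3 -262.4]
bottle [[741.0, 189.0]] mean [740.6 189.3]
jar [[384.0, -137.0]] mean [ 384.1 -137.3]
sleeve [[639.0, 54.0]] mean [639.1  54.2]
[[-0.   0.9  0.4]
 [ 0.   0.4 -0.9]
 [-1.  -0.  -0. ]]
```

```bash
python3 -m inch '[[[0.031,0.044,0,0.144,1],[0.031,0.044,0,0.144,1],[0.031,0.044,0,0.144,1],[0.031,0.044,0,0.144,1]]]' && python3 -m inch '[[[0.031,0.044,0.0,0.144,1],[0.031,0.044,0,0.144,1],[0.031,0.044,0,0.144,1],[0.031,0.044,0,0.144,1],[0,0,0,0,0.5]]]'
python3 - <<'E'
from h import *
d,s,c=snap("wrist","w1")
w,x,y,z=s["orientation"];print(s["tcp_pos"],Ro.from_quat([x,y,z,w]).as_matrix().round(2))
cv2.imwrite("pics/w1.png",cv2.resize(d["color"],(800,500),interpolation=cv2.INTER_CUBIC))
E
```

```text
time: 0.65
tcp_pos: [404.4, -435.3, 189.1]
orientation: [0.679, 0.193, 0.681, -0.194]
ft_force: [0.1, -0.5, 0.5]
width: 85.4
time: 1.27
tcp_pos: [533.9, -247.9, 188.9]
orientation: [0.706, -0.018, 0.707, 0.017]
ft_force: [-0.3, -1.1, 0.2]
width: 69.7
[ 533.94834042 -247.86467078  188.89108522] [[-0.   -0.05  1.  ]
 [-0.    1.    0.05]
 [-1.   -0.   -0.  ]]
```

View pics/w1.png

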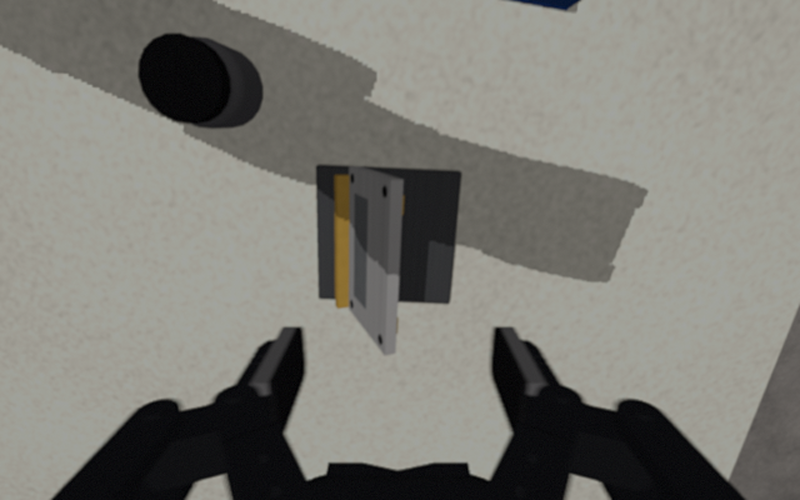

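```bash
python3 -m inch '[[[0.006,0.055,0,0.167,0.5],[0.006,0.055,0,0.167,0.5],[0.006,0.055,0,0.167,0.5],[0.006,0.055,0,0.167,0.5],[0.006,0.055,0,0.167,0.5]]]' && python3 -m inch '[[[0.006,0.05,0,0.167,0.5],[0.006,0.05,0,0.167,0.5],[0.006,0.05,0,0.167,0.5],[0.006,0.05,0,0.167,0.4],[0,0,0,0,0.4]]]'
python3 - <<'E'
from h import *
d,s,c=snap("wrist","w2")
w,x,y,z=s["orientation"];print(s["tcp_pos"],Ro.from_quat([x,y,z,w]).as_matrix().round(2))
cv2.imwrite("pics/w2.png",cv2.resize(d["color"],(800,500),interpolation=cv2.INTER_CUBIC))
E
```

```text
time: 1.95
tcp_pos: [559.3, 16.7, 187.4]
orientation: [0.638, -0.304, 0.642, 0.297]
ft_force: [1.1, -0.6, 0.2]
width: 42.4
time: 2.58
tcp_pos: [584.5, 217.3, 186.2]
orientation: [0.502, -0.502, 0.504, 0.492]
ft_force: [-0.1, -0.8, 0.6]
width: 34.2
[584.49263793 217.28748631 186.19774831] [[ 0.01 -1.    0.01]
 [-0.01  0.01  1.  ]
 [-1.   -0.01 -0.01]]
```

View pics/w2.png

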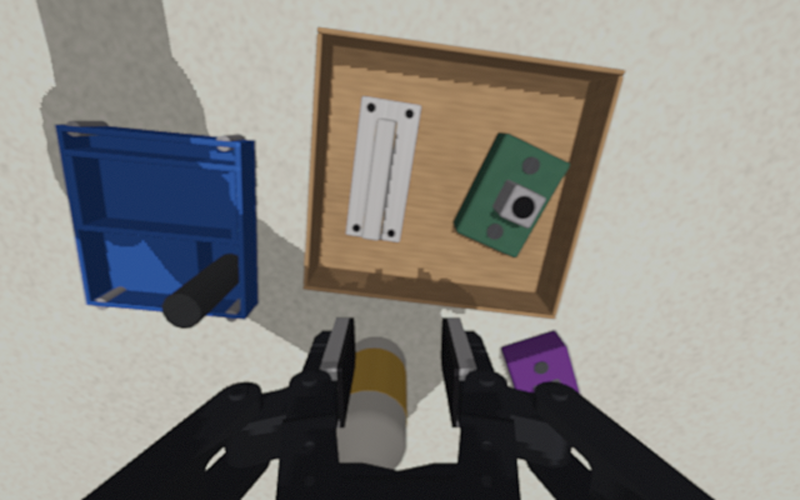

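Run:
```python
from h import *
def crop(n,x0,y0,w,h,k): return cv2.resize(load(n)[0]["color"][y0:y0+h,x0:x0+w],None,fx=k,fy=k,interpolation=cv2.INTER_CUBIC)
cv2.imwrite("pics/c1.png",crop("w2",270,70,200,148,4))
a=crop("w2",42,95,168,168,3); b=crop("w1",250,125,96,168,3); cv2.imwrite("pics/c2.png",cv2.convertScaleAbs(np.hstack([a,b]),alpha=1.5))
```

```text
(no output)
```

View pics/c1.png

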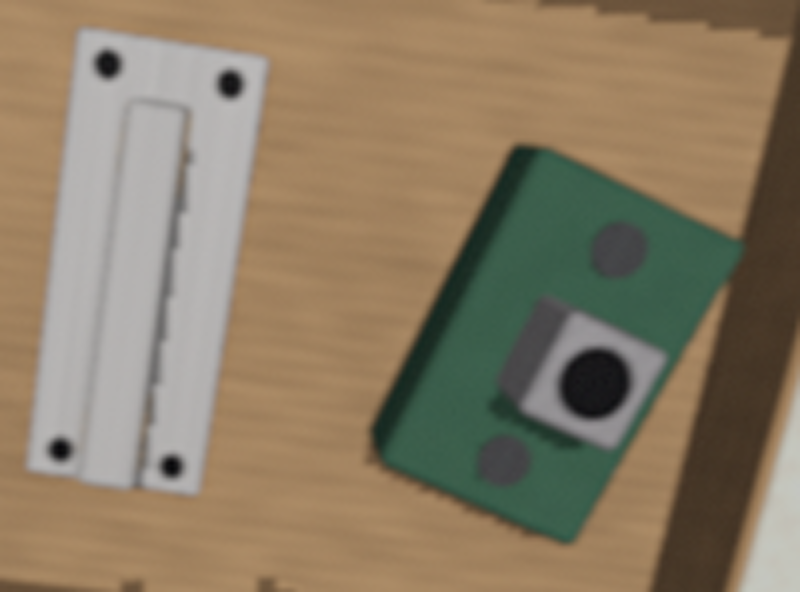

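View pics/c2.png

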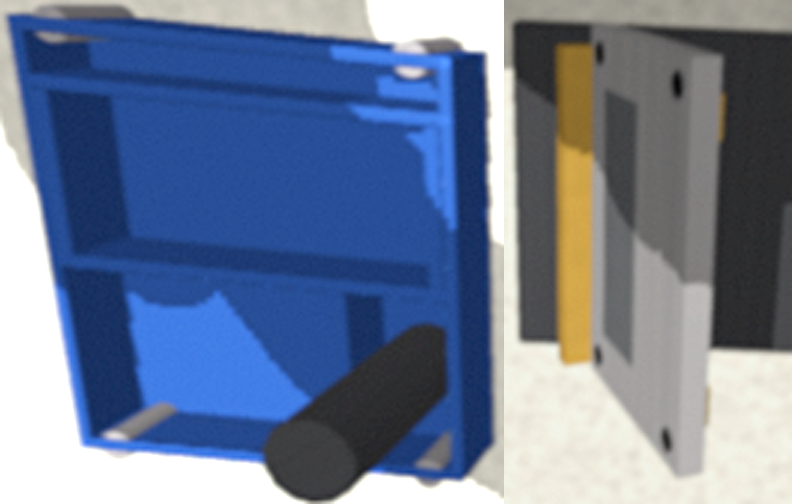

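Crop readings: bracket flange corners (79,28), (268,58), (199,493), (27,472), with the web top inside them. The valve's boss top is centred near (594,381). The basket rim corners are (8,14), (455,52), (463,478), (83,446). The plate's top edge is on the right at (692–722,55), (678–701,472). Next I fit the poses.

```bash
cat > fit.py <<'E'
from h import *
from scipy.optimize import least_squares
np.set_printoptions(precision=1,suppress=True)
def fit(name,c,P,uv,z0,x0,tilt=0,free=False):
    P=np.array(P,float);uv=np.array(uv,float);T=Ro.from_euler("y",tilt,degrees=True)
    W=lambda q:Ro.from_euler("z",q[2]).apply(T.apply(P))+[q[0],q[1],z0]
    f=lambda q:(proj(c,W([q[0],q[1],q[2]/100]))-uv).ravel()
    s=least_squares(f,[x0[0],x0[1],x0[2]*100],loss="soft_l1"); print(name,"xy",s.x[:2],"yaw %.3f"%(s.x[2]/100),"res px",s.fun.reshape(-1,2).tolist() and np.round(f(s.x),1))
    return [s.x[0],s.x[1],s.x[2]/100]
sq=lambda a,b,z:[(-a/2,-b/2,z),(-a/2,b/2,z),(a/2,b/2,z),(a/2,-b/2,z)]
E
python3 - <<'E'
from fit import *
_,_,c=load("w2"); _,_,c1=load("w1")
o=np.array([270,70]);C1=lambda L:[o+(np.array(p)+.5)/4-.5 for p in L]
C2=lambda L:[np.array([42,95])+(np.array(p)+.5)/3-.5 for p in L]
C3=lambda L:[np.array([250,125])+(np.array(p)-[504,0]+.5)/3-.5 for p in L]
fl=[(79,28),(268,58),(199,493),(27,472)];wb=[(128,99),(189,107),(137,488),(79,481)]
fit("bracket",c,sq(120,50,10)+sq(90,14,64),C1(fl+wb),4,[545,202,-.1])
fit("flange",c,sq(120,50,10),C1(fl),4,[545,202,-.1]); fit("web",c,sq(90,14,64),C1(wb),4,[545,202,-.1])
bl=[(540,147),(744,243),(571,543),(381,460)];bo=[(566,309),(666,354),(614,451),(521,408)]
fit("valve",c,sq(90,60,34)+sq(26,26,66),C1(bl+bo),4,[565,308,-.4])
fit("block",c,sq(90,60,34),C1(bl),4,[565,308,-.4]);fit("boss",c,sq(26,26,66),C1(bo),4,[565,308,-.4])
q=fit("basket",c,sq(160,148,36),C2([(8,14),(455,52),(463,478),(83,446)]),0,[587,8,-.1])
R=Ro.from_euler("z",q[2]).as_matrix()
for n,p in [("slot",(-68,0,6)),("brk",(-27,0,6)),("valve",(41,-20.5,6)),("sleeve",(41,53.5,101))]: print(n,R@p+[q[0],q[1],0])
print("sleeve seen",pt(c,C2([(312,460)])[0],101))
fit("plate",c1,[(-4.5,65,0),(-4.5,-65,0),(-4.5,65,85),(-4.5,-65,85),(4.5,65,85),(4.5,-65,85)],C3([(592,25),(595,362),(692,52),(678,474),(722,57),(701,471)]),34,[500,-266,0],25)
E
```

```text
bracket xy [544.7 202.1] yaw -0.162 res px [-0.3 -0.6  0.6 -0.5  0.4  0.9  0.2 -0.2 -0.3 -0.5  0.1 -0.  -0.5  1.
 -0.2  0.7]
flange xy [544.9 201.8] yaw -0.163 res px [-0.5 -0.4  0.4 -0.2  0.1  1.1 -0.  -0. ]
web xy [544.5 202.3] yaw -0.160 res px [-0.2 -0.7  0.3 -0.3 -0.2  0.8  0.1  0.5]
valve xy [563.6 309.6] yaw -0.430 res px [-0.3 -1.9  1.5 -0.4  0.4  2.  -1.7  0.9  1.  -0.3  0.5 -0.1 -0.5  0.3
 -1.3  0.2]
block xy [563.5 309.5] yaw -0.434 res px [-0.2 -2.   1.5 -0.3  0.2  2.  -1.8  0.7]
boss xy [563.6 309.6] yaw -0.406 res px [ 0.5 -0.1  0.4 -0.6 -0.1  0.2 -1.2  0.6]
basket xy [586.7   9.3] yaw -0.106 res px [-0.3 -1.2 -0.5  0.3  1.4  0.9 -0.   0.1]
slot [519.1  16.5   6. ]
brk [559.8  12.2   6. ]
valve [625.3 -15.4   6. ]
sleeve [633.1  58.2 101. ]
sleeve seen [632.6  55.7 101. ]
plate xy [ 494.2 -265.5] yaw 0.010 res px [-0.3 -2.2 -1.4  0.8  0.   0.3 -0.1  1.5  0.2 -1.6  1.1  0.5]
```

```bash
cat > st.py <<'E'
import sys
from h import *
from workcell import r
s=r.state(); w,x,y,z=s["orientation"]; R=Ro.from_quat([x,y,z,w]).as_matrix()
print("t %.2f"%s["time"],"tcp",s["tcp_pos"].round(1),"jawyaw %.3f"%np.arctan2(R[1,2],R[0,2]),"tilt",R[:2,0].round(3),R[2,2].round(3),"w %.1f"%s["width"],"F",s["ft_force"].round(1))
if len(sys.argv)>4:
    g=np.array([float(a) for a in sys.argv[1:5]]); yw=np.arctan2(R[1,2],R[0,2]); print("delta m",((g[:3]-s["tcp_pos"])/1000).round(4),"turn %.3f"%((g[3]-yw+np.pi)%(2*np.pi)-np.pi))
E
python3 -m inch '[[[-0.020,-0.007,-0.040,-0.075,0.4],[-0.020,-0.007,-0.040,-0.075,0.4],[0,0,0,0,0.4]]]'; python3 st.py 544.7 202.1 37 1.409
```

```text
time: 3.0
tcp_pos: [546.0, 191.6, 103.9]
orientation: [0.541, -0.458, 0.547, 0.444]
ft_force: [0.3, -0.4, 1.4]
width: 34.3
t 3.00 tcp [546.  191.6 103.9] jawyaw 1.385 tilt [ 0.006 -0.021] -0.019 w 34.3 F [ 0.3 -0.4  1.4]
delta m [-0.0013  0.0105 -0.0669] turn 0.024
```

```bash
python3 -m inch '[[[-0.001,0.010,0,0.024,0.4],[0,0,-0.030,0,0.4],[0,0,-0.030,0,0.4],[0,0,0,0,0.4]]]'; python3 st.py 544.7 202.1 37 1.409
python3 - <<'E'
from h import *
d,s,c=snap("wrist","w3"); cv2.imwrite("pics/w3.png",d["color"])
E
```

```text
time: 3.5
tcp_pos: [552.7, 203.5, 49.0]
orientation: [0.539, -0.467, 0.538, 0.45]
ft_force: [0.0, 0.5, 0.7]
width: 34.0
t 3.50 tcp [552.7 203.5  49. ] jawyaw 1.409 tilt [ 0.017 -0.017] -0.014 w 34.0 F [0.  0.5 0.7]
delta m [-0.008  -0.0014 -0.012 ] turn -0.000
```

View pics/w3.png

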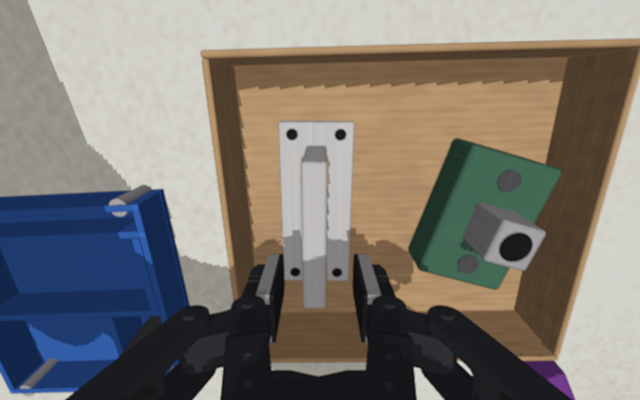

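The web is centred between the fingers (web ~315, fingers 270/365). I'll correct x, lower, close and lift a little.

```bash
python3 -m inch '[[[-0.008,-0.0015,-0.012,0,0.35],[0,0,0,0,0.3],[0,0,0,0,0],[0,0,0,0,0],[0,0,0,0,0]]]'; python3 st.py 544.7 202.1 37 1.409; python3 -m inch '[[[0,0,0,0,0],[0,0,0.02,0,0],[0,0,0.04,0,0],[0,0,0.04,0,0],[0,0,0,0,0]]]'; python3 st.py 559.8 12.2 130 -0.106
```

```text
time: 4.18
tcp_pos: [547.6, 203.9, 41.6]
orientation: [0.542, -0.467, 0.535, 0.449]
ft_force: [0.4, 0.4, -0.1]
width: -0.1
t 4.17 tcp [547.6 203.9  41.6] jawyaw 1.409 tilt [ 0.025 -0.014] -0.009 w -0.1 F [ 0.4  0.4 -0.1]
delta m [-0.0029 -0.0018 -0.0046] turn -0.000
time: 4.8
tcp_pos: [547.0, 203.7, 144.0]
orientation: [0.542, -0.467, 0.535, 0.449]
ft_force: [0.7, -0.3, -0.7]
width: -0.1
t 4.80 tcp [547.  203.7 144. ] jawyaw 1.410 tilt [ 0.023 -0.014] -0.01 w -0.1 F [ 0.7 -0.3 -0.7]
delta m [ 0.0128 -0.1915 -0.014 ] turn -1.516
```

Width reads shut, so I'll look.

Run:
```python
from h import *
d,s,c=snap("wrist","w4"); d2,_,_=snap("top","t4")
b=cv2.resize(d2["color"][150:270,160:370],None,fx=1.9,fy=1.9,interpolation=cv2.INTER_CUBIC)
b=cv2.copyMakeBorder(b,0,0,0,640-b.shape[1],cv2.BORDER_CONSTANT)
cv2.imwrite("pics/w4.png",np.vstack([d["color"][:370],b])[:600])
```

```text
(no output)
```

View pics/w4.png

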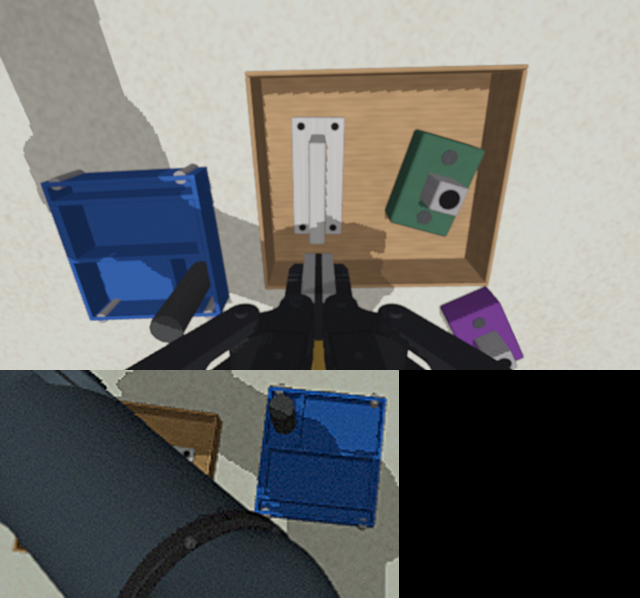

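```bash
python3 -c "
from workcell import r; print(r.pinch_z, [a for a in dir(r) if a[0]!='_'])"; python3 -m inch '[[[-0.002,-0.002,-0.03,0,0.4],[0,0,-0.035,0,0.4],[0,0,-0.03,0,0.4],[0,0,0,0,0.4]]]'; python3 st.py 544.7 202.1 -5 1.409
python3 - <<'E'
from fit import *
_,_,c=load("w4")
fit("w4 bracket",c,sq(120,50,10)+sq(90,14,64),[(293,118),(344,118),(342,235),(294,234),(309,135),(326,135),(326,243),(309,243)],4,[545,202,-.1])
E
```

```text
18.700000000000003 ['MotionError', 'close_job', 'pinch_z', 'state']
time: 5.4
tcp_pos: [540.9, 198.5, 39.4]
orientation: [0.538, -0.466, 0.539, 0.45]
ft_force: [-0.7, 0.5, -0.4]
width: 33.9
t 5.40 tcp [540.9 198.5  39.4] jawyaw 1.410 tilt [ 0.013 -0.019] -0.016 w 33.9 F [-0.7  0.5 -0.4]
delta m [ 0.0038  0.0036 -0.0444] turn -0.001
w4 bracket xy [543.6 203.1] yaw -0.163 res px [-1.5 -1.9  1.  -1.8 -0.4 -1.8  0.5 -1.  -0.3  6.2  0.4  6.3 -0.7  0.5
  0.5  0.4]
```

```bash
python3 -m inch '[[[0.004,0.0035,-0.010,0,0.4],[0,0,-0.010,0,0.4],[0,0,0,0,0.4]]]';  python3 -m inch '[[[0,0,-0.010,0,0.4],[0,0,0,0,0.4]]]'; python3 st.py 544.7 202.1 -5 1.409
```

```text
time: 5.78
tcp_pos: [545.8, 202.9, 19.4]
orientation: [0.538, -0.466, 0.539, 0.45]
ft_force: [0.3, 0.3, 0.5]
width: 34.2
time: 6.02
tcp_pos: [546.3, 203.0, 9.4]
orientation: [0.539, -0.467, 0.538, 0.45]
ft_force: [-0.7, -0.1, -0.1]
width: 34.0
t 6.03 tcp [546.3 203.    9.4] jawyaw 1.410 tilt [ 0.016 -0.018] -0.015 w 34.0 F [-0.7 -0.1 -0.1]
delta m [-0.0016 -0.0009 -0.0144] turn -0.001
```

No contact at 9.4, below the flange top at 14. So the real fingertips sit roughly 43 mm above the reported TCP, and I'll work relative to that.

```bash
python3 -m inch '[[[-0.0015,-0.001,-0.010,0,0.4],[0,0,-0.004,0,0.4],[0,0,0,0,0.3],[0,0,0,0,0],[0,0,0,0,0]]]'; python3 -m inch '[[[0,0,0,0,0],[0,0,0,0,0]]]'; python3 st.py 544.7 202.1 -5 1.409
```

```text
time: 6.65
tcp_pos: [544.9, 202.0, -5.0]
orientation: [0.539, -0.467, 0.538, 0.45]
ft_force: [0.1, 0.4, -3.1]
width: 13.3
time: 6.9
tcp_pos: [544.8, 202.0, -5.0]
orientation: [0.539, -0.467, 0.538, 0.45]
ft_force: [-0.3, -0.5, -2.0]
width: 13.4
t 6.90 tcp [544.8 202.   -5. ] jawyaw 1.410 tilt [ 0.016 -0.017] -0.014 w 13.4 F [-0.3 -0.5 -2. ]
delta m [-0.0001  0.0001  0.    ] turn -0.001
```

```bash
python3 -m inch '[[[0,0,0.015,0,0],[0,0,0.04,0,0],[0,0,0.04,0,0],[0,0,0.02,-0.1,0],[0,-0.01,0,-0.16,0]]]'; python3 -m inch '[[[0.001,-0.02,0,-0.16,0],[0.001,-0.02,0,-0.16,0],[0.001,-0.02,0,-0.16,0],[0.001,-0.02,0,-0.16,0],[0.001,-0.02,0,-0.16,0]]]';  python3 -m inch '[[[0.001,-0.02,0,-0.16,0],[0.001,-0.02,0,-0.16,0],[0.001,-0.02,0,-0.12,0],[0,-0.01,0,0,0],[0,0,0,0,0]]]'; python3 st.py 559.8 12.2 60 -0.106
```

```text
time: 7.52
tcp_pos: [543.4, 192.8, 117.0]
orientation: [0.594, -0.391, 0.595, 0.376]
ft_force: [0.1, -0.1, -4.0]
width: 13.2
time: 8.15
tcp_pos: [547.6, 92.4, 122.8]
orientation: [0.696, -0.12, 0.7, 0.108]
ft_force: [-1.4, 0.4, -2.2]
width: 13.6
time: 8.78
tcp_pos: [550.0, 20.6, 127.1]
orientation: [0.703, 0.041, 0.708, -0.05]
ft_force: [0.8, 0.5, -2.8]
width: 13.6
t 8.78 tcp [550.   20.6 127.1] jawyaw -0.129 tilt [-0.007 -0.013] -0.006 w 13.6 F [ 0.8  0.5 -2.8]
delta m [ 0.0098 -0.0084 -0.0671] turn 0.023
```

```bash
python3 -m inch '[[[0.005,-0.004,-0.03,0.023,0],[0.005,-0.004,-0.03,0,0],[0,0,-0.02,0,0],[0,0,0,0,0]]]'; python3 st.py 559.8 12.2 38 -0.106;  python3 - <<'E'
from h import *
d,s,c=snap("wrist","w5"); cv2.imwrite("pics/w5.png",cv2.convertScaleAbs(cv2.resize(d["color"][0:375,90:590],None,fx=1.6,fy=1.6,interpolation=cv2.INTER_CUBIC),alpha=1.4))
E
```

```text
time: 9.28
tcp_pos: [560.9, 17.8, 46.7]
orientation: [0.705, 0.029, 0.708, -0.035]
ft_force: [-0.2, -0.5, -2.7]
width: 13.5
t 9.28 tcp [560.9  17.8  46.7] jawyaw -0.092 tilt [-0.004 -0.009] -0.004 w 13.5 F [-0.2 -0.5 -2.7]
delta m [-0.0011 -0.0056 -0.0087] turn -0.014
```

View pics/w5.png

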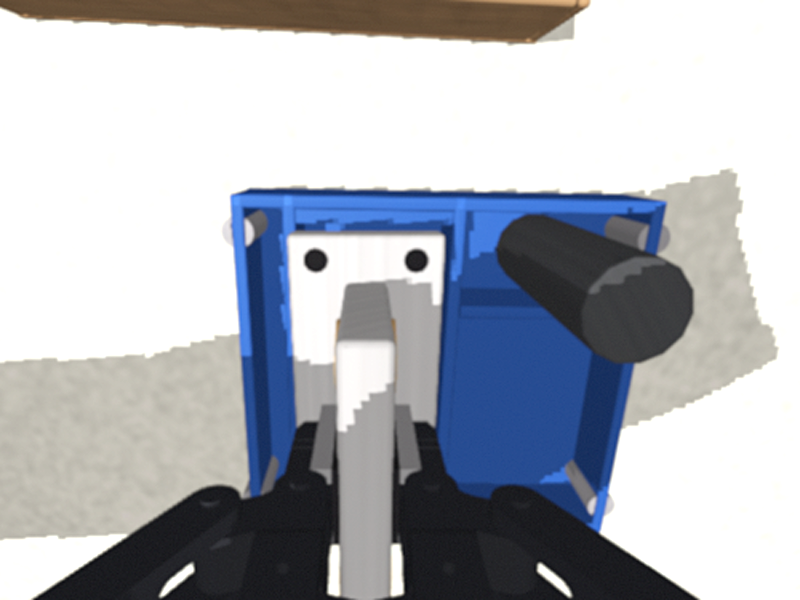

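Run:
```python
from fit import *
_,s,c=load("w5"); U=lambda p:np.array([90,0])+(np.array(p)+.5)/1.6-.5
q=fit("basket",c,[(-80,74,36),(80,74,36),(80,-74,36)],[U(p) for p in [(237,198),(664,205),(600,528)]],0,[587,9,-.1])
q2=fit("basket2",c,[(-80,74,36),(80,74,36)],[U(p) for p in [(237,198),(664,205)]],0,[587,9,-.1])
b=fit("brk",c,[(-25,60,10),(25,60,10)],[U(p) for p in [(288,233),(445,234)]],55.7,[560,15,-.1])
for Q in (q,q2,[586.7,9.3,-.106]):
    R=Ro.from_euler("z",Q[2]).as_matrix(); g=(R@[-27,0,0])[:2]+Q[:2]; print("pocket",g,"in basket frame brk off",(R.T@np.r_[np.array(b[:2])-g,0])[:2])
print(s["tcp_pos"])
```

```text
basket xy [587.6   7.5] yaw -0.106 res px [-5.3 -0.1  1.5 -0.3  0.2  3.9]
basket2 xy [588.7   7.2] yaw -0.107 res px [-3.3  0.1  3.4  0.2]
brk xy [559.5  16.8] yaw -0.098 res px [-0.5  0.   0.5  0. ]
pocket [560.8  10.4] in basket frame brk off [-2.   6.3]
pocket [561.9  10.1] in basket frame brk off [-3.1  6.4]
pocket [559.9  12.2] in basket frame brk off [-0.9  4.6]
[560.9  17.8  46.7]
```

Run:
```python
from fit import *
_,s,c=load("w5"); U=lambda p:np.array([90,0])+(np.array(p)+.5)/1.6-.5
R=Ro.from_euler("z",-.106).as_matrix()
for n,p,z in [("L",(294,210),36),("R",(456,210),36),("oL",(237,198),36),("oR",(664,205),36),("fL",(288,233),65.7),("fR",(445,234),65.7)]:
    w=pt(c,U(p),z); print(n,w,"basket frame (old fit)",R.T@(w-[586.7,9.3,0]))
```

```text
L [539.1  83.1  36. ] basket frame (old fit) [-55.1  68.3  36. ]
R [598.3  77.6  36. ] basket frame (old fit) [ 4.4 69.2 36. ]
oL [519.   89.2  36. ] basket frame (old fit) [-75.8  72.3  36. ]
oR [674.2  72.6  36. ] basket frame (old fit) [80.3 72.1 36. ]
fL [540.7  78.9  65.7] basket frame (old fit) [-53.1  64.4  65.7]
fR [589.9  74.1  65.7] basket frame (old fit) [-3.6 64.8 65.7]
```

```bash
python3 -m inch '[[[0.002,-0.006,0,-0.01,0],[0,0,-0.013,0,0],[0,0,0,0,0]]]'; python3 st.py 562.7 11.6 -3 -0.1
```

```text
time: 9.7
tcp_pos: [565.3, 12.2, 36.1]
orientation: [0.707, 0.033, 0.706, -0.038]
ft_force: [-0.7, 0.2, -2.4]
width: 13.1
t 9.70 tcp [565.3  12.2  36.1] jawyaw -0.101 tilt [ 0.001 -0.008] 0.002 w 13.1 F [-0.7  0.2 -2.4]
delta m [-0.0026 -0.0006 -0.0391] turn 0.001
```

```bash
python3 -m inch '[[[-0.003,-0.001,-0.006,0,0],[0,0,-0.003,0,0],[0,0,0,0,0]]]'; python3 st.py 562.7 11.6 -3 -0.1
```

```text
time: 10.07
tcp_pos: [562.0, 11.3, 26.7]
orientation: [0.707, 0.033, 0.706, -0.038]
ft_force: [-0.2, -0.1, -2.7]
width: 13.1
t 10.07 tcp [562.   11.3  26.7] jawyaw -0.101 tilt [ 0.001 -0.008] 0.002 w 13.1 F [-0.2 -0.1 -2.7]
delta m [ 0.0007  0.0003 -0.0297] turn 0.001
```

```bash
python3 -m inch '[[[0.0005,0,-0.008,0,0],[0,0,-0.006,0,0],[0,0,0,0,0]]]'; python3 -m inch '[[[0,0,-0.006,0,0],[0,0,-0.004,0,0],[0,0,0,0,0]]]'; python3 st.py 562.7 11.6 -3 -0.1
```

```text
time: 10.45
tcp_pos: [562.7, 11.3, 11.7]
orientation: [0.707, 0.033, 0.706, -0.038]
ft_force: [0.1, 0.8, -2.6]
width: 13.4
time: 10.82
tcp_pos: [562.7, 11.4, 0.9]
orientation: [0.707, 0.033, 0.706, -0.038]
ft_force: [0.7, -0.4, -2.7]
width: 13.3
t 10.82 tcp [562.7  11.4   0.9] jawyaw -0.101 tilt [ 0.001 -0.008] 0.002 w 13.3 F [ 0.7 -0.4 -2.7]
delta m [-0.      0.0002 -0.0039] turn 0.001
```

It's in the pocket with no contact so far. Lower until the floor takes the weight.

```bash
python3 -m inch '[[[0,0,-0.003,0,0],[0,0,0,0,0]]]'; python3 -m inch '[[[0,0,-0.0015,0,0],[0,0,0,0,0]]]'; python3 -m inch '[[[0,0,-0.0015,0,0],[0,0,0,0,0]]]'
```

```text
time: 11.08
tcp_pos: [562.8, 11.4, -2.2]
orientation: [0.707, 0.033, 0.706, -0.038]
ft_force: [-0.2, 0.4, -2.6]
width: 13.3
time: 11.32
tcp_pos: [563.3, 11.7, -3.0]
orientation: [0.707, 0.033, 0.705, -0.038]
ft_force: [-0.7, -0.5, -0.0]
width: 13.4
time: 11.58
tcp_pos: [563.4, 11.7, -3.0]
orientation: [0.707, 0.033, 0.705, -0.038]
ft_force: [-1.2, -1.0, 0.1]
width: 13.4
```

```bash
python3 -m inch '[[[0,0,0,0,0.35],[0,0,0,0,0.35],[0,0,0.03,0,0.35],[0,0,0.05,0,0.35],[0,0,0.04,0,0.4]]]'; python3 -m inch '[[[0,0.03,0.01,0.12,0.6],[0,0.036,0,0.15,0.6],[0,0.036,0,0.15,0.6],[0,0.036,0,0.15,0.6],[0,0.036,0,0.15,0.6]]]'; python3 -m inch '[[[0,0.036,0,0.15,0.6],[0,0.036,0,0.15,0.6],[0,0.036,0,0.15,0.6],[0,0,0,0.05,0.6],[0,0,0,0,0.6]]]'; python3 st.py 563.6 309.6 110 1.14
```

```text
time: 12.2
tcp_pos: [561.9, 11.9, 116.9]
orientation: [0.706, 0.033, 0.707, -0.038]
ft_force: [0.6, 0.8, -0.6]
width: 34.1
time: 12.82
tcp_pos: [565.1, 187.2, 131.4]
orientation: [0.676, -0.223, 0.668, 0.218]
ft_force: [0.5, 0.2, -0.5]
width: 51.1
time: 13.45
tcp_pos: [564.2, 302.9, 130.6]
orientation: [0.597, -0.387, 0.587, 0.386]
ft_force: [-1.9, -0.3, 0.5]
width: 51.2
t 13.45 tcp [564.2 302.9 130.6] jawyaw 1.156 tilt [0.012 0.006] 0.011 w 51.2 F [-1.9 -0.3  0.5]
delta m [-0.0006  0.0067 -0.0206] turn -0.016
```

```bash
python3 -m inch '[[[-0.001,0.007,-0.04,-0.016,0.6],[0,0,-0.04,0,0.6],[0,0,0,0,0.6]]]'; python3 st.py 563.6 309.6 -1 1.14
```

```text
time: 13.82
tcp_pos: [564.3, 308.9, 49.6]
orientation: [0.602, -0.38, 0.591, 0.379]
ft_force: [-0.5, 0.1, -0.4]
width: 51.3
t 13.82 tcp [564.3 308.9  49.6] jawyaw 1.133 tilt [0.014 0.007] 0.012 w 51.3 F [-0.5  0.1 -0.4]
delta m [-0.0007  0.0007 -0.0506] turn 0.007
```

```bash
python3 -m inch '[[[-0.001,0.001,-0.02,0.007,0.6],[0,0,-0.02,0,0.6],[0,0,-0.005,0,0.6],[0,0,0,0,0.6]]]'; python3 -m inch '[[[0,0,-0.005,0,0.6],[0,0,0,0,0.6]]]'; python3 st.py 563.6 309.6 -1 1.14;  python3 -m inch '[[[0,0,0,0,0],[0,0,0,0,0],[0,0,0,0,0],[0,0,0,0,0]]]'; python3 st.py 563.6 309.6 -1 1.14
```

```text
time: 14.32
tcp_pos: [565.2, 310.4, 5.3]
orientation: [0.603, -0.382, 0.589, 0.38]
ft_force: [-0.5, 0.1, -0.6]
width: 51.4
time: 14.58
tcp_pos: [565.8, 310.8, 0.9]
orientation: [0.603, -0.382, 0.588, 0.38]
ft_force: [-0.5, -0.2, -0.1]
width: 51.3
t 14.57 tcp [565.8 310.8   0.9] jawyaw 1.138 tilt [0.019 0.01 ] 0.016 w 51.3 F [-0.5 -0.2 -0.1]
delta m [-0.0022 -0.0012 -0.0019] turn 0.002
time: 15.08
tcp_pos: [566.1, 311.2, 1.7]
orientation: [0.603, -0.382, 0.588, 0.38]
ft_force: [1.1, 0.3, -0.8]
width: 25.3
t 15.07 tcp [566.1 311.2   1.7] jawyaw 1.138 tilt [0.02 0.01] 0.017 w 25.3 F [ 1.1  0.3 -0.8]
delta m [-0.0025 -0.0016 -0.0027] turn 0.002
```

```bash
python3 -m inch '[[[0,0,0.01,0,0],[0,0,0.04,0,0],[0,0,0.04,0,0],[0,0,0.035,0,0],[-0.001,-0.02,0,-0.1,0]]]'; python3 -m inch '[[[0,-0.036,0,-0.15,0],[0,-0.036,0,-0.15,0],[0,-0.036,0,-0.15,0],[0,-0.036,0,-0.15,0],[0,-0.036,0,-0.15,0]]]'; python3 -m inch '[[[0.01,-0.036,0,-0.15,0],[0.01,-0.036,0,-0.15,0],[0.01,-0.02,0,-0.08,0],[0.01,-0.01,0,0,0],[0,0,0,0,0]]]'; python3 st.py 626.4 -18.3 60 -0.106
```

```text
time: 15.7
tcp_pos: [562.9, 291.8, 131.5]
orientation: [0.621, -0.351, 0.607, 0.351]
ft_force: [-0.5, 0.2, -3.5]
width: 25.4
time: 16.32
tcp_pos: [561.2, 108.6, 135.0]
orientation: [0.708, -0.097, 0.694, 0.092]
ft_force: [1.3, -0.2, -4.0]
width: 25.3
time: 16.95
tcp_pos: [601.7, 2.4, 137.0]
orientation: [0.712, 0.04, 0.699, -0.047]
ft_force: [-1.1, 1.5, -2.6]
width: 25.6
t 16.95 tcp [601.7   2.4 137. ] jawyaw -0.123 tilt [ 0.018 -0.011] 0.02 w 25.6 F [-1.1  1.5 -2.6]
delta m [ 0.0247 -0.0207 -0.077 ] turn 0.017
```

```bash
python3 -m inch '[[[0.012,-0.012,0,0.017,0],[0.011,-0.010,0,0,0],[0,0,-0.03,0,0],[0,0,-0.03,0,0],[0,0,0,0,0]]]'; python3 -m inch '[[[0,0,-0.02,0,0],[0,0,0,0,0]]]'; python3 st.py 626.4 -18.3 50 -0.106;  python3 - <<'E'
from h import *
d,s,c=snap("wrist","w6"); cv2.imwrite("pics/w6.png",cv2.convertScaleAbs(cv2.resize(d["color"][0:375,90:590],None,fx=1.6,fy=1.6,interpolation=cv2.INTER_CUBIC),alpha=1.4))
E
```

```text
time: 17.58
tcp_pos: [625.9, -12.8, 75.9]
orientation: [0.713, 0.031, 0.7, -0.035]
ft_force: [0.7, -0.4, -2.3]
width: 25.3
time: 17.82
tcp_pos: [627.1, -11.2, 57.7]
orientation: [0.714, 0.031, 0.699, -0.034]
ft_force: [0.0, -0.7, -2.6]
width: 25.5
t 17.82 tcp [627.1 -11.2  57.7] jawyaw -0.091 tilt [ 0.02  -0.005] 0.021 w 25.5 F [ 0.  -0.7 -2.6]
delta m [-0.0007 -0.0071 -0.0077] turn -0.015
```

View pics/w6.png

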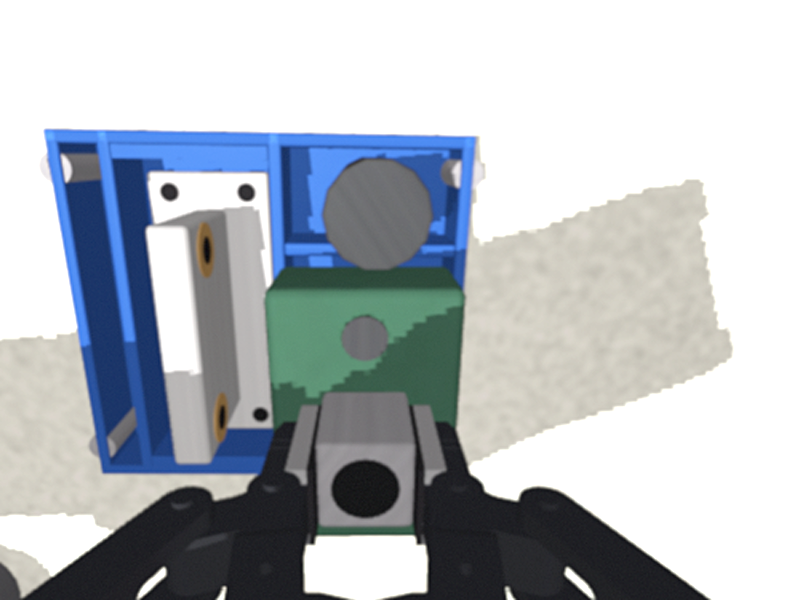

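Run:
```python
from fit import *
_,s,c=load("w6"); U=lambda p:np.array([90,0])+(np.array(p)+.5)/1.6-.5
q=fit("basket",c,[(-80,74,36),(80,74,36),(-80,-74,36),(2,69,36),(7,69,36)],[U(p) for p in [(46,131),(478,138),(105,472),(270,146),(284,146)]],0,[588,8,-.1])
v=fit("valve",c,[(-30,45,34),(30,45,34),(-30,45,0),(30,45,0)],[U(p) for p in [(267,294),(463,292),(287,268),(448,268)]],60,[626,-14,-.1])
v2=fit("valve top",c,[(-30,45,34),(30,45,34)],[U(p) for p in [(267,294),(463,292)]],60,[626,-14,-.1])
for V in(v,v2):
    R=Ro.from_euler("z",q[2]).as_matrix(); print("valve in basket",(R.T@np.r_[np.array(V[:2])-q[:2],0])[:2],"want 41 -20.5", "world shift",(R@np.r_[[41,-20.5]-(R.T@np.r_[np.array(V[:2])-q[:2],0])[:2],0])[:2])
for n,p in [("wallv L",(285,244)),("wall bottom",(285,253)),("in L",(284,200)),("in R",(465,200))]:
    w=pt(c,U(p),36); print(n,R.T@(w-[q[0],q[1],0]))
print("sleeve top",pt(c,U((377,213)),101), R.T@(pt(c,U((377,213)),101)-[q[0],q[1],0]))
```

```text
basket xy [589.2   8.4] yaw -0.107 res px [-0.3 -1.1  0.7 -1.1 -0.3  1.6  0.1  0.6 -0.2  0.7]
valve xy [625.7 -12.2] yaw -0.090 res px [-1.1 -0.3  4.3  0.1 -3.8  0.6  1.   0. ]
valve top xy [625.2 -12.2] yaw -0.087 res px [-2.5  0.1  2.8  0.1]
valve in basket [ 38.5 -16.6] want 41 -20.5 world shift [ 2.1 -4.2]
valve in basket [ 38.  -16.7] want 41 -20.5 world shift [ 2.6 -4.1]
wallv L [ 6.3 32.8 36. ]
wall bottom [ 6.1 29.2 36. ]
in L [ 6.5 49.8 36. ]
in R [76.5 50.7 36. ]
sleeve top [634.1  56.1 101. ] [ 39.6  52.1 101. ]
```

```bash
python3 -m inch '[[[0.002,-0.004,0,-0.016,0],[0,0,-0.008,0,0],[0,0,0,0,0]]]'; python3 st.py 629.2 -15.4 3.7 -0.108
```

```text
time: 18.25
tcp_pos: [632.4, -15.1, 53.7]
orientation: [0.716, 0.037, 0.696, -0.039]
ft_force: [0.1, 0.8, -2.4]
width: 25.0
t 18.25 tcp [632.4 -15.1  53.7] jawyaw -0.109 tilt [ 0.027 -0.005] 0.028 w 25.0 F [ 0.1  0.8 -2.4]
delta m [-0.0032 -0.0003 -0.05  ] turn 0.001
```

```bash
python3 -m inch '[[[-0.004,0,-0.006,0,0],[0,0,-0.005,0,0],[0,0,0,0,0]]]'; python3 st.py 629.2 -15.4 3.7 -0.108
```

```text
time: 18.62
tcp_pos: [627.8, -15.1, 41.9]
orientation: [0.716, 0.037, 0.696, -0.039]
ft_force: [0.0, -0.0, -2.3]
width: 24.8
t 18.62 tcp [627.8 -15.1  41.9] jawyaw -0.108 tilt [ 0.027 -0.005] 0.027 w 24.8 F [ 0.  -0.  -2.3]
delta m [ 0.0014 -0.0003 -0.0382] turn 0.000
```

```bash
python3 -m inch '[[[0.001,0,-0.006,0,0],[0,0,-0.005,0,0],[0,0,0,0,0]]]'; python3 -m inch '[[[0,0,-0.006,0,0],[0,0,-0.003,0,0],[0,0,0,0,0]]]';python3 st.py 629.2 -15.4 3.7 -0.108
```

```text
time: 19.0
tcp_pos: [629.0, -14.9, 30.0]
orientation: [0.716, 0.037, 0.696, -0.039]
ft_force: [-0.1, -0.1, -3.4]
width: 25.1
time: 19.38
tcp_pos: [629.0, -14.9, 20.3]
orientation: [0.716, 0.037, 0.696, -0.039]
ft_force: [0.0, -0.7, -2.8]
width: 25.2
t 19.38 tcp [629.  -14.9  20.3] jawyaw -0.108 tilt [ 0.027 -0.005] 0.027 w 25.2 F [ 0.  -0.7 -2.8]
delta m [ 0.0002 -0.0005 -0.0166] turn 0.000
```

```bash
python3 -m inch '[[[0,0,-0.006,0,0],[0,0,-0.006,0,0],[0,0,0,0,0]]]'; python3 -m inch '[[[0,0,-0.003,0,0],[0,0,0,0,0]]]'; python3 -m inch '[[[0,0,-0.0015,0,0],[0,0,0,0,0]]]'; python3 -m inch '[[[0,0,-0.0015,0,0],[0,0,0,0,0]]]'
```

```text
time: 19.75
tcp_pos: [629.0, -14.9, 7.5]
orientation: [0.716, 0.037, 0.696, -0.039]
ft_force: [-0.6, 0.0, -1.6]
width: 25.2
time: 20.0
tcp_pos: [629.3, -15.0, 4.5]
orientation: [0.716, 0.037, 0.696, -0.039]
ft_force: [0.2, -0.4, -2.8]
width: 24.9
time: 20.25
tcp_pos: [629.5, -14.8, 4.3]
orientation: [0.716, 0.037, 0.696, -0.039]
ft_force: [-0.9, -0.0, -0.5]
width: 25.2
time: 20.5
tcp_pos: [629.7, -14.7, 4.3]
orientation: [0.716, 0.037, 0.696, -0.04]
ft_force: [-1.8, -1.7, -0.7]
width: 25.2
```

```bash
python3 -m inch '[[[0,0,0,0,0.45],[0,0,0,0,0.45],[0,0,0.02,0,0.45],[0,0,0.04,0,0.45],[0,0,0.04,0,0.5]]]'; python3 -m inch '[[[-0.02,-0.04,0.02,0.02,0.94],[-0.025,-0.05,0.01,0.024,0.94],[-0.025,-0.05,0,0.024,0.94],[-0.025,-0.05,0,0.024,0.94],[-0.02,-0.04,0,0.024,0.94]]]'; python3 -m inch '[[[0,0,0,0,0.94]]]'; python3 st.py 507 -265.5 110 0.01
python3 - <<'E'
from h import *
d,s,c=snap("wrist","w7"); d2,_,_=snap("top","t7")
a=cv2.resize(d["color"][40:300,150:450],None,fx=1.9,fy=1.9,interpolation=cv2.INTER_CUBIC)
b=cv2.resize(d2["color"][150:240,290:370],None,fx=2.8,fy=2.8,interpolation=cv2.INTER_CUBIC)
m=np.zeros((494,570+224,3),np.uint8); m[:,:570]=a[:494]; m[:b.shape[0],570:570+b.shape[1]]=b
cv2.imwrite("pics/w7.png",cv2.convertScaleAbs(m,alpha=1.4))
E
```

```text
time: 21.12
tcp_pos: [628.3, -14.3, 103.2]
orientation: [0.715, 0.037, 0.697, -0.039]
ft_force: [0.4, 0.4, -0.1]
width: 42.9
time: 21.75
tcp_pos: [515.0, -245.3, 138.3]
orientation: [0.72, -0.007, 0.694, 0.007]
ft_force: [0.8, 0.2, 0.5]
width: 80.0
time: 21.88
tcp_pos: [512.7, -249.8, 138.1]
orientation: [0.719, -0.005, 0.695, 0.004]
ft_force: [-0.6, -0.1, -0.5]
width: 80.5
t 21.88 tcp [ 512.7 -249.8  138.1] jawyaw 0.014 tilt [ 0.035 -0.001] 0.035 w 80.5 F [-0.6 -0.1 -0.5]
delta m [-0.0057 -0.0157 -0.0281] turn -0.004
```

View pics/w7.png

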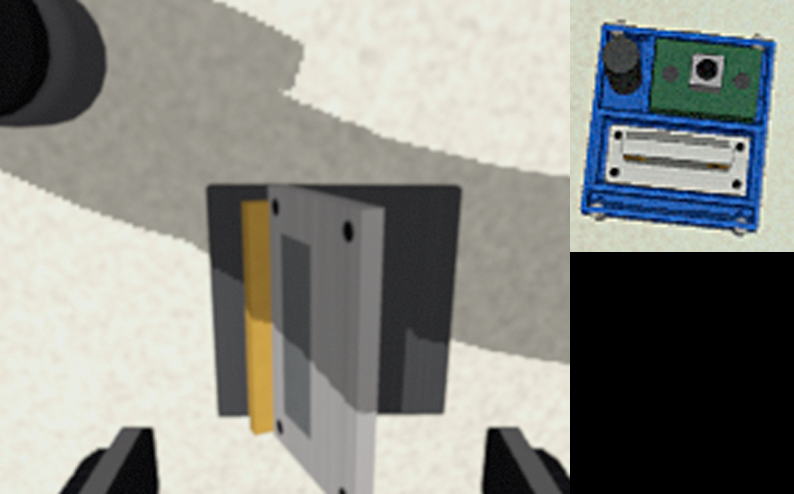

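```bash
python3 - <<'E'
from fit import *
_,_,c=load("w7"); U=lambda p:np.array([150,40])+(np.array(p)+.5)/1.9-.5
fit("plate",c,[(-4.5,65,0),(-4.5,-65,0),(-4.5,65,85),(4.5,65,85)],[U(p) for p in [(270,186),(277,434),(361,206),(385,210)]],34,[494,-266,0],25)
E
python3 -m inch '[[[-0.002,-0.012,-0.02,0,0.94],[0,0,-0.005,0,0.94],[0,0,0,0,0.94]]]'; python3 st.py 508 -265 47 0.01
```

```text
plate xy [ 495.8 -265.8] yaw 0.025 res px [-1.3 -0.7 -0.   0.8  0.8  1.9 -0.  -1.3]
time: 22.35
tcp_pos: [516.4, -252.6, 113.5]
orientation: [0.721, -0.008, 0.693, 0.01]
ft_force: [-0.1, 0.6, 0.4]
width: 80.2
t 22.35 tcp [ 516.4 -252.6  113.5] jawyaw 0.025 tilt [0.039 0.003] 0.039 w 80.2 F [-0.1  0.6  0.4]
delta m [-0.0084 -0.0124 -0.0665] turn -0.015
```

```bash
python3 -m inch '[[[-0.007,-0.013,0,0,0.94],[0,0,0,0,0.94]]]'; python3 st.py 509 -265 47 0.018
```

```text
time: 22.6
tcp_pos: [510.0, -265.2, 114.5]
orientation: [0.721, -0.009, 0.693, 0.01]
ft_force: [-0.2, 0.6, -0.2]
width: 80.4
t 22.60 tcp [ 510.  -265.2  114.5] jawyaw 0.027 tilt [0.04  0.003] 0.04 w 80.4 F [-0.2  0.6 -0.2]
delta m [-0.001   0.0002 -0.0675] turn -0.009
```

```bash
python3 -m inch '[[[-0.003,0,-0.025,-0.009,0.94],[-0.002,0,-0.02,0,0.94],[0,0,0,0,0.94]]]'; python3 st.py 509 -265 47 0.018; python3 -m inch '[[[-0.002,0,-0.012,0,0.94],[-0.002,0,-0.010,0,0.94],[0,0,0,0,0.94]]]'; python3 st.py 509 -265 47 0.018
```

```text
time: 22.98
tcp_pos: [506.0, -265.7, 70.2]
orientation: [0.722, -0.006, 0.692, 0.006]
ft_force: [0.7, 0.5, 0.7]
width: 80.3
t 22.98 tcp [ 506.  -265.7   70.2] jawyaw 0.017 tilt [0.043 0.002] 0.043 w 80.3 F [0.7 0.5 0.7]
delta m [ 0.003   0.0007 -0.0232] turn 0.001
time: 23.35
tcp_pos: [502.8, -266.1, 48.5]
orientation: [0.723, -0.006, 0.691, 0.006]
ft_force: [-0.0, 0.1, 0.1]
width: 80.4
t 23.35 tcp [ 502.8 -266.1   48.5] jawyaw 0.017 tilt [0.045 0.001] 0.045 w 80.4 F [-0.   0.1  0.1]
delta m [ 0.0062  0.0011 -0.0015] turn 0.001
```

```bash
python3 -m inch '[[[-0.007,0.001,0,0,0.9],[0,0,0,0,0.8],[0,0,0,0,0.7]]]'; python3 st.py 495 -265.5 48 0.018; python3 -m inch '[[[0,0,0,0,0.6],[0,0,0,0,0.5],[0,0,0,0,0.4],[0,0,0,0,0.3]]]'; python3 st.py 495 -265.5 48 0.018
```

```text
time: 23.72
tcp_pos: [496.3, -265.2, 49.4]
orientation: [0.724, -0.006, 0.69, 0.006]
ft_force: [1.4, -0.6, 0.0]
width: 59.8
t 23.73 tcp [ 496.3 -265.2   49.4] jawyaw 0.017 tilt [ 0.047 -0.   ] 0.047 w 59.8 F [ 1.4 -0.6  0. ]
delta m [-0.0013 -0.0003 -0.0014] turn 0.001
time: 24.22
tcp_pos: [496.3, -265.3, 49.6]
orientation: [0.724, -0.006, 0.69, 0.006]
ft_force: [-1.5, 0.2, 0.0]
width: 25.5
t 24.23 tcp [ 496.3 -265.3   49.6] jawyaw 0.017 tilt [ 0.047 -0.   ] 0.047 w 25.5 F [-1.5  0.2  0. ]
delta m [-0.0013 -0.0002 -0.0016] turn 0.001
```

```bash
python3 -m inch '[[[0,0,0,0,0.22],[0,0,0,0,0.15],[0,0,0,0,0],[0,0,0,0,0],[0,0,0,0,0]]]'; python3 st.py 495 -265.5 48 0.018
python3 - <<'E'
from h import *
d,s,c=snap("wrist","w8"); d2,_,_=snap("scene","s8")
a=cv2.resize(d["color"][20:400,150:480],None,fx=1.5,fy=1.5,interpolation=cv2.INTER_CUBIC)
b=cv2.resize(d2["color"][130:230,200:300],None,fx=3,fy=3,interpolation=cv2.INTER_CUBIC)
m=np.zeros((570,495+300,3),np.uint8); m[:,:495]=a; m[:300,495:]=b
cv2.imwrite("pics/w8.png",cv2.convertScaleAbs(m,alpha=1.4))
E
```

```text
time: 24.85
tcp_pos: [496.5, -265.3, 49.6]
orientation: [0.724, -0.006, 0.69, 0.006]
ft_force: [-0.0, 0.4, 0.2]
width: 8.6
t 24.85 tcp [ 496.5 -265.3   49.6] jawyaw 0.017 tilt [ 0.048 -0.   ] 0.048 w 8.6 F [-0.   0.4  0.2]
delta m [-0.0015 -0.0002 -0.0016] turn 0.001
```

View pics/w8.png

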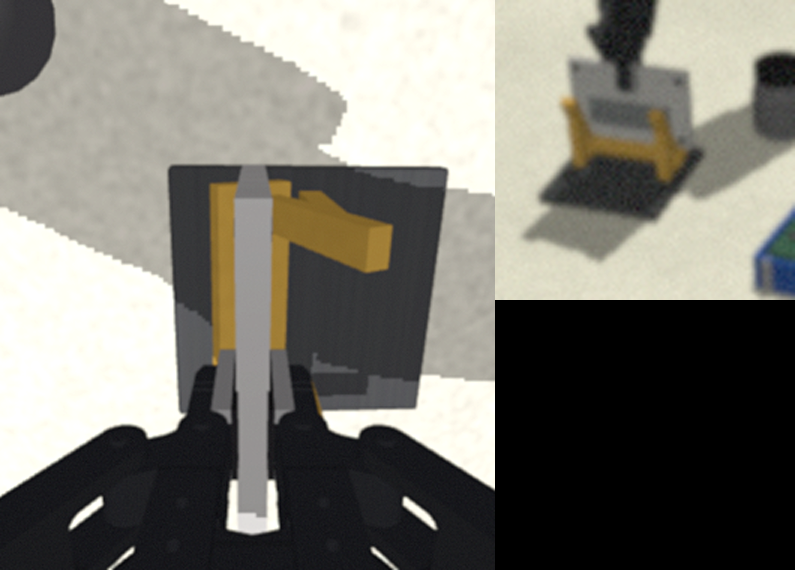

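```bash
python3 - <<'E'
from fit import *
_,s,c=load("w8"); U=lambda p:np.array([150,20])+(np.array(p)+.5)/1.5-.5
for z in (112,117,122):
    q=[pt(c,U(p),z) for p in [(236,198),(271,198),(239,516),(266,516)]]; m=(q[0]+q[1])/2;n=(q[2]+q[3])/2; print(z,m,n,"mid",(m+n)/2,"len",m[1]-n[1],"wid",q[1][0]-q[0][0],q[3][0]-q[2][0],"yaw",np.arctan2(m[0]-n[0],m[1]-n[1]))
q=[pt(c,U(p),32) for p in [(242,166),(267,166)]];print("bottom",q,s["tcp_pos"])
E
python3 -m inch '[[[0,0,0.005,0,0],[0,0,0.02,0,0],[0,0,0.04,0,0],[0,0,0.03,0,0],[0,0,0,0,0]]]'; python3 st.py
```

```text
112 [ 491.4 -202.7  112. ] [ 492.8 -302.9  112. ] mid [ 492.1 -252.8  112. ] len 100.27353701309454 wid 8.729634853188657 8.53714684772467 yaw -0.014021461363308457
117 [ 491.1 -201.8  117. ] [ 492.4 -297.9  117. ] mid [ 491.8 -249.9  117. ] len 96.0974889374177 wid 8.366075574081322 8.18160403227023 yaw -0.014021461363308072
122 [ 490.8 -201.   122. ] [ 492.1 -293.   122. ] mid [ 491.5 -247.   122. ] len 91.92144086174079 wid 8.002516294974043 7.826061216815788 yaw -0.014021461363307662
bottom [array([ 490.6, -202.6,   32. ]), array([ 500.8, -202.5,   32. ])] [ 496.5 -265.3   49.6]
time: 25.58
tcp_pos: [493.6, -264.3, 146.3]
orientation: [0.722, -0.006, 0.692, 0.007]
ft_force: [0.9, -0.6, -2.2]
width: 7.9
t 25.57 tcp [ 493.6 -264.3  146.3] jawyaw 0.017 tilt [0.042 0.002] 0.042 w 7.9 F [ 0.9 -0.6 -2.2]
```

```bash
python3 -m inch '[[[0.004,0.03,0,-0.02,0],[0.005,0.045,0,-0.02,0],[0.005,0.045,0,-0.02,0],[0.005,0.045,0,-0.02,0],[0.005,0.045,0,-0.02,0]]]'; python3 -m inch '[[[0.004,0.03,0,-0.02,0],[0,0.01,0,0,0],[0,0,0,0,0]]]';  python3 st.py 522.6 17.5 65 -0.107
```

```text
time: 26.2
tcp_pos: [512.7, -53.1, 140.2]
orientation: [0.718, 0.033, 0.694, -0.034]
ft_force: [0.4, 0.8, -2.1]
width: 8.0
time: 26.58
tcp_pos: [514.4, -8.6, 137.1]
orientation: [0.716, 0.038, 0.696, -0.039]
ft_force: [0.4, -0.8, -3.0]
width: 8.1
t 26.57 tcp [514.4  -8.6 137.1] jawyaw -0.108 tilt [ 0.028 -0.002] 0.028 w 8.1 F [ 0.4 -0.8 -3. ]
delta m [ 0.0082  0.0261 -0.0721] turn 0.001
```

```bash
python3 -m inch '[[[0.004,0.013,-0.01,0,0],[0.003,0.012,-0.03,0,0],[0,0,-0.03,0,0],[0,0,0,0,0]]]';  python3 st.py 522.6 17.5 65 -0.107
```

```text
time: 27.08
tcp_pos: [521.7, 13.8, 63.2]
orientation: [0.716, 0.04, 0.696, -0.041]
ft_force: [-0.3, 0.5, -2.0]
width: 8.4
t 27.07 tcp [521.7  13.8  63.2] jawyaw -0.115 tilt [ 0.028 -0.004] 0.028 w 8.4 F [-0.3  0.5 -2. ]
delta m [0.0009 0.0037 0.0018] turn 0.008
```

Run:
```python
from fit import *
d,s,c=snap("wrist","w9"); im=d["color"].astype(np.float32); print(s["tcp_pos"])
q=[589.2,8.4,-.107]; R=Ro.from_euler("z",q[2]).as_matrix(); W=lambda x,y,z:R@[x,y,z]+[q[0],q[1],0]
xs=np.arange(-90,16,2)
print("x   ",*["%4d"%x for x in xs])
for y in (84,80,77,74,71.5,69,67,65,62,56):
    uv=proj(c,[W(x,y,36) for x in xs]).astype(np.float32); v=cv2.remap(im,uv[:,0],uv[:,1],cv2.INTER_LINEAR)[:,0] if False else cv2.remap(im,uv[None,:,0],uv[None,:,1],cv2.INTER_LINEAR)[0]
    print("y%5.1f v%d B"%(y,uv[0,1]),*["%3d"%a for a in v[:,0]]); print("          R",*["%3d"%a for a in v[:,2]])
print("px per 2mm",uv[1]-uv[0])
```

```text
[521.7  13.8  63.2]
x     -90  -88  -86  -84  -82  -80  -78  -76  -74  -72  -70  -68  -66  -64  -62  -60  -58  -56  -54  -52  -50  -48  -46  -44  -42  -40  -38  -36  -34  -32  -30  -28  -26  -24  -22  -20  -18  -16  -14  -12  -10   -8   -6   -4   -2    0    2    4    6    8   10   12   14
y 84.0 v90 B 184 181 184 188 188 186 186 183 182 185 183 180 182 181 180 182 185 187 188 188 187 187 187 185 183 182 182 183 187 188 183 181 183 184 183 182 183 183 184 182 178 178 179 182 185 184 185 185 184 184 182 181 183
          R 195 193 195 195 195 195 196 195 194 195 194 192 194 194 192 194 195 196 196 196 196 196 196 195 194 195 195 195 196 196 195 193 195 195 195 194 195 195 195 194 191 191 191 193 195 195 195 195 195 195 194 193 195
y 80.0 v97 B 187 183 184 186 186 184 183 181 179 177 177 181 185 187 185 183 184 189 187 183 183 182 183 183 186 187 185 179 178 179 178 179 179 181 182 180 183 188 188 184 182 178 178 184 184 185 184 184 184 181 183 185 183
          R 196 195 195 196 196 195 195 193 191 189 189 193 195 196 196 194 195 196 195 195 195 194 195 195 195 195 196 191 191 191 190 
[... 3010 characters left out ...]
155
          R 196 195 194 160 145  53  50 132 147  28  29  27  40  44  29  35  29  28  38  37  37  39  39  40  41  43  43  44  49  51  56  60  61  61  62  56  56  56  56  52  45  32  20  20  21  20  46  45  44  45  45  45  45
y 56.0 v137 B 184 186 186 182 158 160 159 132 102  89  90  90  89  90  93 104  98  99 104 116 115  46  26  81 117 117 117 151 174 173 174 176 172 174 175 142  42  42 150 176 165 122  84  84  84  87 155 156 123 124 113 101  43
          R 195 196 196 192 159  52  50 108  61  91  91  92  91  92  68  28  26  36 107 118 117  47  26  83 119 119 119 154 177 176 178 179 174 178 178 145  42  42 153 180 163  36  21  21  21  20  46  46  33  34  30  26  26
px per 2mm [ 3.1 -0. ]
```

```bash
python3 -m inch '[[[-0.0005,0.004,0,0.008,0],[0,0,0,0,0]]]';  python3 st.py 521.1 17.9 23.6 -0.107
cat > prof.py <<'E'
import sys
from fit import *
d,s,c=snap("wrist",sys.argv[1]); im=d["color"].astype(np.float32)
q=[589.2,8.4,-.107]; R=Ro.from_euler("z",q[2]).as_matrix(); W=lambda x,y,z:R@[x,y,z]+[q[0],q[1],0]
def S(P): uv=proj(c,[W(*p) for p in P]).astype(np.float32); return cv2.remap(im,uv[None,:,0],uv[None,:,1],cv2.INTER_LINEAR)[0]
xs=np.arange(-84,-53,1); print("x ",*["%3d"%-x for x in xs])
for y in (71,67,63,58,55):
    v=S([(x,y,36) for x in xs]); print("y%d B"%y,*["%3d"%a for a in v[:,0]]); print("    R",*["%3d"%a for a in v[:,2]])
ys=np.arange(78,50,-1); v=S([(-68,y,36) for y in ys]); print("ys",*ys); print("R",*["%d"%a for a in v[:,2]])
E
python3 prof.py w10
```

```text
time: 27.38
tcp_pos: [523.4, 18.0, 66.1]
orientation: [0.717, 0.037, 0.695, -0.038]
ft_force: [0.1, 0.6, -3.0]
width: 8.4
t 27.38 tcp [523.4  18.   66.1] jawyaw -0.107 tilt [ 0.032 -0.003] 0.032 w 8.4 F [ 0.1  0.6 -3. ]
delta m [-0.0023 -0.0001 -0.0425] turn 0.000
x   84  83  82  81  80  79  78  77  76  75  74  73  72  71  70  69  68  67  66  65  64  63  62  61  60  59  58  57  56  55  54
y71 B 185 187 180 157 158 158 158 158 158 158 158 158 158 158 158 158 157 156 157 157 157 157 157 160 159 160 157 156 156 156 157
    R 194 195 183 102  50  51  51  51  51  51  52  50  49  50  50  50  50  50  50  51  49  49  50  51  51  51  49  49  49  49  49
y67 B 182 167 118 138 161 161 159 133  83  90 102 103 102 102 102 108 118 139 159 160 134  91 141 162 159 155 133 133 145 144 144
    R 194 178 111  51  53  54  51  42  49  45  29  28  29  28  28  30  34  43  51  51  41  23  42  54  52  48  39  40  44  44  44
y63 B 160 156 133 137 160 161 158 140 145 153 120  98  96  88  88  88  88  88  87  87  87  88  91 100 102 102  95  98 102 102 102
    R 161 156 130  66  52  53  48  76 143 155 117  45  60  87  91  90  91  91  91  91  91  91  83  47  27  28  25  26  25  26  26
y58 B 155 152 142 145 162 160 157 141 143 150 130  96  87  88  89  89  88  88  89  89  89  89  89  90  99 102  96  97  96  90 108
    R 155 153 139  79  53  52  48  80 140 150 112  77  89  91  91  91  91  90  91  91  91  91  92  87  52  25  24  26  45  86 111
y55 B 178 173 159 154 162 160 157 133 106 103  95  88  87  87  87  88  88  87  88  88  87  88  87  87  92 102  97  95  96  90 106
    R 190 185 166  93  51  52  50  54  63  42  63  88  90  89  89  90  89  89  90  90  89  89  89  90  78  40  25  23  44  83 109
ys 78 77 76 75 74 73 72 71 70 69 68 67 66 65 64 63 62 61 60 59 58 57 56 55 54 53 52 51
R 191 191 148 41 35 55 53 50 43 47 51 34 27 47 83 91 89 89 90 89 91 89 89 89 88 88 88 96
```

```bash
python3 -m inch '[[[-0.0035,0.0003,-0.006,0,0],[0,0,-0.002,0,0],[0,0,0,0,0]]]';  python3 st.py 520.6 18.3 23.6 -0.107; python3 prof.py w11
```

```text
time: 27.8
tcp_pos: [520.2, 17.7, 58.6]
orientation: [0.718, 0.038, 0.694, -0.039]
ft_force: [0.0, 0.4, -2.4]
width: 8.2
t 27.80 tcp [520.2  17.7  58.6] jawyaw -0.108 tilt [ 0.034 -0.003] 0.034 w 8.2 F [ 0.   0.4 -2.4]
delta m [ 0.0004  0.0006 -0.035 ] turn 0.001
x   84  83  82  81  80  79  78  77  76  75  74  73  72  71  70  69  68  67  66  65  64  63  62  61  60  59  58  57  56  55  54
y71 B 188 189 179 170 165 167 171 165 159 160 159 159 159 159 159 159 158 158 159 158 159 158 161 172 180 182 165 158 159 159 159
    R 196 196 185 105  50  56  57  54  51  51  50  50  51  50  50  51  50  50  50  50  50  49  52  57  61  62  53  49  50  50  50
y67 B 181 136  90 145 164 163 159 131  87  96 104 104 103 103 103 110 120 145 160 126  78  91 140 162 161 158 134 132 145 145 145
    R 192 145  79  51  54  54  50  46  56  40  27  27  28  29  28  32  35  45  51  38  18  24  42  53  52  48  38  39  44  43  43
y63 B 157 157 139 150 163 161 158 142 151 125  88  88  88  89  89  89  89  89  90  92  79  72  92 104 104 103  98  97 103 103 103
    R 158 159 132  61  54  53  47  79 150 127  91  91  91  92  91  92  92  92  92  67  22  18  24  29  28  28  26  25  27  26  27
y58 B 155 154 152 150 162 161 159 135 101  89  89  89  90  89  90  89  89  88  90  90  82  73  93 103 104 103 100 102  89  94 113
    R 156 156 145  75  52  54  50  60  96  92  91  91  91  91  91  91  91  91  92  92  76  27  23  27  28  27  26  30  65  97 115
y55 B 178 176 166 152 161 161 158 123  86  88  88  88  88  89  88  88  88  88  88  88  87  81  94 103 103 102  99 101  89  94 113
    R 190 188 170  90  53  52  53  76  89  90  91  90  90  91  90  90  90  90  90  90  90  57  23  28  27  27  25  30  62  97 115
ys 78 77 76 75 74 73 72 71 70 69 68 67 66 65 64 63 62 61 60 59 58 57 56 55 54 53 52 51
R 192 194 140 43 36 53 53 50 44 48 51 35 29 53 87 92 90 92 90 92 91 90 91 90 89 89 87 129
```

```bash
python3 -m inch '[[[0,0.0003,-0.004,0,0],[0,0,0,0,0]]]'; python3 -m inch '[[[0,0,-0.003,0,0],[0,0,0,0,0]]]';python3 -m inch '[[[0,0,-0.003,0,0],[0,0,0,0,0]]]'; python3 st.py 520.3 18.0 23.6 -0.107
```

```text
time: 28.1
tcp_pos: [520.3, 18.1, 54.4]
orientation: [0.718, 0.038, 0.694, -0.039]
ft_force: [0.3, 0.4, -2.9]
width: 7.8
time: 28.35
tcp_pos: [520.3, 18.1, 51.0]
orientation: [0.718, 0.038, 0.694, -0.039]
ft_force: [0.3, 0.3, -2.7]
width: 7.8
time: 28.6
tcp_pos: [520.3, 18.1, 47.8]
orientation: [0.718, 0.038, 0.694, -0.039]
ft_force: [0.2, 0.7, -2.3]
width: 7.6
t 28.60 tcp [520.3  18.1  47.8] jawyaw -0.108 tilt [ 0.034 -0.003] 0.034 w 7.6 F [ 0.2  0.7 -2.3]
delta m [-0.     -0.0001 -0.0242] turn 0.001
```

```bash
python3 -m inch '[[[0,0,-0.005,0,0],[0,0,0,0,0]]]'; python3 -m inch '[[[0,0,-0.005,0,0],[0,0,0,0,0]]]';python3 -m inch '[[[0,0,-0.005,0,0],[0,0,0,0,0]]]'; python3 st.py 520.3 18.0 23.6 -0.107
```

```text
time: 28.85
tcp_pos: [520.3, 18.1, 42.5]
orientation: [0.718, 0.038, 0.694, -0.039]
ft_force: [-0.2, 0.3, -2.8]
width: 8.1
time: 29.1
tcp_pos: [520.3, 18.1, 37.1]
orientation: [0.718, 0.038, 0.694, -0.039]
ft_force: [-0.0, 0.1, -2.5]
width: 7.9
time: 29.35
tcp_pos: [520.3, 18.1, 31.7]
orientation: [0.718, 0.038, 0.694, -0.039]
ft_force: [-0.3, -0.2, -2.0]
width: 8.0
t 29.35 tcp [520.3  18.1  31.7] jawyaw -0.108 tilt [ 0.034 -0.003] 0.034 w 8.0 F [-0.3 -0.2 -2. ]
delta m [ 0.     -0.0001 -0.0081] turn 0.001
```

```bash
python3 -m inch '[[[0,0,-0.004,0,0],[0,0,0,0,0]]]'; python3 -m inch '[[[0,0,-0.003,0,0],[0,0,0,0,0]]]';python3 -m inch '[[[0,0,-0.0015,0,0],[0,0,0,0,0]]]'; python3 st.py 520.3 18.0 23.6 -0.107
```

```text
time: 29.6
tcp_pos: [520.3, 18.1, 27.4]
orientation: [0.718, 0.038, 0.694, -0.039]
ft_force: [-0.3, 0.6, -2.4]
width: 8.4
time: 29.85
tcp_pos: [520.4, 18.1, 24.2]
orientation: [0.718, 0.038, 0.694, -0.039]
ft_force: [0.3, -0.3, -2.0]
width: 7.9
time: 30.1
tcp_pos: [520.6, 18.1, 22.8]
orientation: [0.718, 0.038, 0.694, -0.039]
ft_force: [0.4, 0.1, -1.3]
width: 8.0
t 30.10 tcp [520.6  18.1  22.8] jawyaw -0.108 tilt [ 0.035 -0.003] 0.035 w 8.0 F [ 0.4  0.1 -1.3]
delta m [-0.0003 -0.0001  0.0008] turn 0.001
```

```bash
python3 -m inch '[[[0,0,-0.0015,0,0],[0,0,0,0,0]]]'; python3 -m inch '[[[0,0,-0.0015,0,0],[0,0,0,0,0]]]'; python3 st.py
```

```text
time: 30.35
tcp_pos: [520.9, 18.2, 22.5]
orientation: [0.719, 0.038, 0.693, -0.039]
ft_force: [-1.6, -0.0, 2.5]
width: 8.0
time: 30.6
tcp_pos: [520.9, 18.2, 22.5]
orientation: [0.719, 0.037, 0.693, -0.039]
ft_force: [-1.9, 0.1, 2.4]
width: 8.0
t 30.60 tcp [520.9  18.2  22.5] jawyaw -0.108 tilt [ 0.037 -0.004] 0.037 w 8.0 F [-1.9  0.1  2.4]
```

```bash
python3 -m inch '[[[0,0,0,0,0.14],[0,0,0,0,0.17],[0,0,0,0,0.21],[0,0,0,0,0.25],[0,0,0,0,0.29]]]'; python3 st.py; python3 -m inch '[[[0,0,0.01,0,0.29],[0,0,0,0,0.29]]]'; python3 st.py
```

```text
time: 31.22
tcp_pos: [521.6, 18.2, 22.5]
orientation: [0.719, 0.038, 0.693, -0.039]
ft_force: [-0.6, -0.2, -0.1]
width: 24.7
t 31.23 tcp [521.6  18.2  22.5] jawyaw -0.108 tilt [ 0.038 -0.004] 0.038 w 24.7 F [-0.6 -0.2 -0.1]
time: 31.48
tcp_pos: [521.7, 18.3, 33.2]
orientation: [0.719, 0.038, 0.692, -0.039]
ft_force: [0.3, -0.1, 0.1]
width: 24.6
t 31.48 tcp [521.7  18.3  33.2] jawyaw -0.108 tilt [ 0.038 -0.004] 0.038 w 24.6 F [ 0.3 -0.1  0.1]
```

```bash
python3 -m inch '[[[0,0,0.012,0,0.29],[0,0,0.015,0,0.29],[0,0,0.03,0,0.29],[0,0,0.04,0,0.29],[0,0,0,0,0.29]]]'; python3 st.py
python3 - <<'E'
from fit import *
d,s,c=snap("wrist","w12"); im=d["color"].astype(np.float32)
q=[588.0,8.4,-.107]; R=Ro.from_euler("z",q[2]).as_matrix(); W=lambda x,y,z:R@[x,y,z]+[q[0],q[1],0]
def S(P): uv=proj(c,[W(*p) for p in P]).astype(np.float32); return cv2.remap(im,uv[None,:,0],uv[None,:,1],cv2.INTER_LINEAR)[0]
xs=np.arange(-96,-40,2); print("x ",*["%3d"%-x for x in xs])
for y in (68,62,50,30): 
    v=S([(x,y,91) for x in xs]); print("y%d B"%y,*["%3d"%a for a in v[:,0]]); print("    R",*["%3d"%a for a in v[:,2]])
ys=np.arange(84,40,-2); v=S([(-68,y,91) for y in ys]); print("ys",*ys); print("R",*["%d"%a for a in v[:,2]]); print("B",*["%d"%a for a in v[:,0]])
E
```

```text
time: 32.1
tcp_pos: [521.5, 18.5, 136.2]
orientation: [0.72, 0.038, 0.692, -0.039]
ft_force: [0.4, -0.2, -1.4]
width: 24.7
t 32.10 tcp [521.5  18.5 136.2] jawyaw -0.108 tilt [ 0.039 -0.003] 0.039 w 24.7 F [ 0.4 -0.2 -1.4]
x   96  94  92  90  88  86  84  82  80  78  76  74  72  70  68  66  64  62  60  58  56  54  52  50  48  46  44  42
y68 B 161 164 162 160 163 165 165 146 127 145 128  85  75  75  76  83  75  89  84  89  97 108 111 139 141 140 140 140
    R 173 176 174 172 175 176 176 152 116  45  76  87  77  76  76  31  16  23  20  23  26  30  30  41  42  41  42  41
y62 B 166 167 166 163 165 168 167 159 133 144 126 159 159 159 160 128  76  89  84  83 100  98  95 129 157 157 157 158
    R 176 176 176 175 175 176 176 167 123  42  79 163 163 163 164 119  17  25  20  77 102 100  97 132 160 160 160 161
y50 B 166 162 164 170 165 163 162 163 150 143 120 158 158 158 159 127  74  90  85  83 101 101 141 159 155 156 113  81
    R 176 174 175 177 175 175 174 175 153  41  53 161 161 161 162 117  14  23  20  73 102 103 143 162 158 159 115  83
y30 B 163 162 164 167 168 167 165 168 158 141 118 153 155 156 156 128  73  89  85  82 101 101 101 102  99 100  81  63
    R 175 174 175 176 176 176 176 177 157  41  49 157 158 158 159 120  12  22  20  67 104 103 103 104 101 103  83  64
ys 84 82 80 78 76 74 72 70 68 66 64 62 60 58 56 54 52 50 48 46 44 42
R 174 175 174 154 30 43 26 68 76 125 164 164 164 163 163 163 162 162 162 162 161 161
B 162 165 162 141 120 142 100 79 76 123 161 160 160 160 159 159 159 159 158 158 158 157
```

```bash
python3 -m inch '[[[0,0,0.05,0,0.29],[0,-0.05,0.02,0,0.5],[-0.01,-0.055,0,0,0.5],[-0.01,-0.055,0,0,0.5],[-0.01,-0.055,0,0,0.5]]]'; python3 -m inch '[[[-0.01,-0.055,0,0,0.5],[-0.01,-0.055,0,0,0.5],[-0.01,-0.055,0,0,0.5],[0,-0.04,0,0,0.5],[0,0,0,0,0.5]]]'; python3 st.py
python3 - <<'E'
from fit import *
d,s,c=snap("top","t13"); a=d["color"].astype(int); t0=load("top0")[0]["color"].astype(int); t7=load("t7")[0]["color"].astype(int)
def box(X,r=14): u=proj(c,[X])[0].astype(int); return slice(u[1]-r,u[1]+r),slice(u[0]-r,u[0]+r)
for n,X in [("sleeve",(634,56,101)),("bottle",(741,189,150)),("jar",(384,-137,80)),("purple",(745,290,30))]:
    b=box(X); print(n,"mean diff vs t0",np.abs(a[b]-t0[b]).mean().round(1),"vs t7",np.abs(a[b]-t7[b]).mean().round(1))
for n,X in [("bracket",(561,11,30)),("valve",(628,-16,50))]: b=box(X,18); print(n,"vs t7",np.abs(a[b]-t7[b]).mean().round(1))
q=[588,8.4,-.107]; R=Ro.from_euler("z",q[2]).as_matrix(); W=lambda x,y,z:R@[x,y,z]+[q[0],q[1],0]
im=d["color"].astype(np.float32); xs=np.arange(-96,-40,2); print(*xs)
for y in (-60,-30,0,30,60):
    uv=proj(c,[W(x,y,91) for x in xs]).astype(np.float32); print(y,*["%d"%p for p in cv2.remap(im,uv[None,:,0],uv[None,:,1],cv2.INTER_LINEAR)[0][:,2]])
E
```

```text
time: 32.78
tcp_pos: [488.1, -197.3, 204.3]
orientation: [0.718, 0.034, 0.695, -0.034]
ft_force: [1.2, -0.1, -0.1]
width: 42.4
time: 33.4
tcp_pos: [450.8, -412.7, 199.2]
orientation: [0.715, 0.038, 0.697, -0.036]
ft_force: [-0.4, 0.2, -0.9]
width: 42.9
t 33.40 tcp [ 450.8 -412.7  199.2] jawyaw -0.104 tilt [0.025 0.001] 0.025 w 42.9 F [-0.4  0.2 -0.9]
sleeve mean diff vs t0 4.8 vs t7 7.9
bottle mean diff vs t0 3.3 vs t7 8.5
jar mean diff vs t0 9.7 vs t7 11.6
purple mean diff vs t0 2.4 vs t7 9.7
bracket vs t7 19.5
valve vs t7 6.8
-96 -94 -92 -90 -88 -86 -84 -82 -80 -78 -76 -74 -72 -70 -68 -66 -64 -62 -60 -58 -56 -54 -52 -50 -48 -46 -44 -42
-60 137 140 139 135 102 110 60 31 42 59 59 73 119 132 132 138 72 27 6 10 13 9 7 9 8 11 10 4
-30 138 137 137 145 119 53 14 30 24 38 58 75 113 127 128 122 84 17 7 78 81 76 112 132 129 126 127 108
0 141 137 140 143 137 52 18 17 16 32 58 72 130 130 128 137 71 16 22 61 83 79 79 131 128 128 134 96
30 138 138 137 144 124 50 4 23 18 42 54 90 121 130 133 121 64 6 19 75 78 77 107 128 128 127 128 95
60 139 132 137 143 120 99 61 26 37 68 62 65 135 131 133 130 75 19 4 10 3 1 15 15 15 14 17 17
```

Run:
```python
from fit import *
from workcell import r
def cen(n,X):
    d,_,c=load(n); u=proj(c,[X])[0].astype(int); g=cv2.cvtColor(d["color"],cv2.COLOR_BGR2GRAY)[u[1]-22:u[1]+22,u[0]-22:u[0]+22]<38; y,x=np.nonzero(g); return x.mean().round(1),y.mean().round(1),len(x)
print("jar",cen("top0",(384,-137,80)),cen("t13",(384,-137,80)))
ls=[cv2.matchTemplate(load("t13")[0]["color"][160:200,295:370],load("t7")[0]["color"][166:194,300:366],cv2.TM_CCOEFF_NORMED)]
print("valve/sleeve shift",cv2.minMaxLoc(ls[0])[1:],"expect (5,6) at [3]")
print(r.close_job())
```

```text
jar (np.float64(24.1), np.float64(21.4), 617) (np.float64(24.2), np.float64(21.5), 631)
valve/sleeve shift (0.9836082458496094, (0, 12), (5, 6)) expect (5,6) at [3]
the job is handed in; nothing more can be done
None
```

I loaded the basket in the order asked and handed the job in at about 33.5 s of the 72 s allowed. The bracket and valve body sit flat in their pockets, and the plate stands upright in the slot. No verdict was reported.

**Seating:** Each part was lowered until the floor took its weight, then let go.
- **Bracket:** the floor stopped it at the expected height.
- **Valve:** it stopped 0.6 mm higher than worked out. The gripper had tilted slightly by then, and the valve was in its pocket in the later top picture.
- **Plate:** it stopped about 1 mm lower than worked out. After release its top edge was centred on the slot to about 1–2 mm in both the wrist and top cameras.

**Neighbours:** The jar's position is unchanged to 0.1 pixel, the sleeve and valve area matched its earlier picture with no shift, and the bottle and purple look-alike areas looked unchanged.

**What went wrong or disagreed:**
- **Missed grasp:** the first bracket grasp closed on air, without moving the bracket. The real fingertips sit about 43 mm above the reported tool point, so after that I set heights from contact and the parts' own dimensions.
- **Tool tilt:** the tool drifted to at most about 2.7 degrees of tilt. The plate had about 2 degrees when released and righted itself.
- **Bracket check after plate:** the bracket area differed from its earlier picture, most likely because the plate and shadows now overlap it. I had used all 12 picture views, so I could not look to confirm. All checks after the plate grasp were numeric only.

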